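# Lock the service cover of a bench heater with its quarter-turn stud

### The arm

A 6-joint arm with a two-finger parallel gripper is mounted at the origin on the work surface. World frame = base frame: x ahead of the robot, y to its left, z up, the work surface at z = 0. Lengths are in m, angles in rad, forces in N, time in s.
With the tool pointing down it reaches from about 0.25 to 0.725 m from the base axis. Payload 4 kg.
Tool frame: the origin (TCP) lies at the very end of the fingers, on their centre line; the grasp point (between the pads) lies 19 mm behind it; y points along the fingers, z is the direction in which the jaws open and shut, and the axes are right-handed (so a half turn about y gives the same grasp; the last joint's range is limited). The gripper opens to 85 mm and grips with 20 to 120 N. Pads are 22 mm wide; open, the fingers measure 114 mm over their backs; the gripper's body (76 mm by 85 mm) begins 54 mm behind the grasp point. The pads swing forward as they close: fully open they stand 13 mm farther back than shut.
Start: joints at [-1.295, 0.241, 0.005, 1.335, 0, 1.571], TCP at [0.136, -0.481, 0.197] pointing down, gripper open.
Joint ranges: [-2.72, 2.72], [-1.05, 1.87], [-1.09, 1.28], [-1.99, 2.15], [-1.42, 1.44], [-3.14, 3.14]. Speed limits (rad/s): [2.79, 2.79, 3.14, 3.14, 3.14, 3.14].

### API

Orientations are given as a unit quaternion [x, y, z, w].
In Python, from workcell import bot gives the robot as it stands. The module is installed in compiled form; this text tells all that it offers.
- The arm moves only by the tool move_arm, never from a script. Its argument "increments" is a list of rows, each an object with "grip": the closure, from 0 (fully open) to 1 (shut); "linear": the shift along the tool's x, y, z scaled (see below), a list of three; "twist": the turn about the tool's y scaled (see below). A call has exactly 5 rows; each row shifts and turns the pose as measured when the row begins, along the tool's axes as they then stand; what a row does not reach is not made up. The controller multiplies each number of a shift by 0.2 m and each number of a turn by 2 rad. A row lasts 1/10 s, in which the tool goes at most 50 mm and 8.59 degrees, less where a joint would pass 70% of its speed; a pose out of reach is approached as far as the arm can. A call with a number of a shift or a turn outside -1 to 1 is refused whole. A call with a gripper value outside its range is refused whole. The fingers move at their own pace and stop on an object; the grip force is fixed at half the most. Time passes only in rows, so rows that do not move let the fingers close, or fill a call up. It gives the time, the measured TCP pose, the force and the opening at its end, in the units of the state.
- bot.get_obs(): the state, without advancing time (a new reading comes with each control period).
- bot.camera(name): name is "scene" or "side" or "wrist"; returns (picture, depth): 384x512x3 uint8, blue, green, red; 384x512 float32, m along the optical axis (not along the pixel's ray), 0 where there is no reading.
- bot.camera_params(name): a dict with "camera_matrix" (3x3 intrinsics, pixels), "rvec" (rotation vector, rad) and "tvec" (3), from world to camera coordinates, as OpenCV has them; the wrist camera has in their place "T_tool_cam" (4x4, takes a point from camera to tool coordinates, whose origin is the TCP and whose axes are the tool frame's). Camera axes: x right, y down, z forward; pixel columns grow to the right and rows downward; lengths in m; the calibration is good to about 2 mm. A picture is of the moment at which its call begins: read the wrist's pose just before it. camera_params takes no time and is no camera call.
- bot.job_done(): hands the job in, once; it reports no verdict.
The state is a dict: "clock": time; "joint_pos": joint angles; "joint_vel": joint speeds; "tau": joint torques, N m; "eef_pos": TCP position; "tool_rot": TCP orientation; "ft_force": force on the tool from outside, world axes, zero at the start; "ft_torque": the same for the moment, N m; "grip_width": finger opening in m.
Only numpy, scipy, OpenCV 4.12 (cv2) and the standard library are available. Lean on these libraries where they do the work, as an engineer would, in place of code of your own. Each camera call takes 0.05 s, during which the arm holds its last target. There are 200 camera calls.

### The job

The sliding service cover of the lab's block heater has been left unfastened: take the red service key from its blue stand, fit its blade into the slot of the brass stud on the cover (the cover has play and its place is not known exactly, so feel for the slot), press the stud down gently and turn it clockwise until it drops into its catch with the slot in line with the green marks. Then put the key back upright in its stand. Do not force the stud, turn it with the key only, and leave the heater's neighbours (tube rack, bottle, tip box) alone.

Things in the scene. Friction and masses are not known exactly. Their poses are not given: they have to be found in the camera images.
- heater: white block heater, box 200 (x) x 220 (y) x 70 mm, fixed. Origin: centre of underside, on the bench; z up; front with dark display looks to -x. Its top carries a thin grey sliding service cover with the brass stud on the -x half, and a 12 mm high aluminium block with black wells on the other. By the stud, 2 green marks lie along x (locked), 2 orange ones along y (open)
- stud_nominal (a point): where the top centre of the raised stud would be with the cover pushed right back: 37 mm to -x from the heater's centre, 85 mm above the bench; axes as heater. The cover was left forward: the stud lies 4 to 22 mm to -x of here, within 1.5 mm in y, not measured, held by friction (14 N). Stud: brass, 34 mm across, 15 mm over the cover; slot in its top 25 mm long, 4.6 wide, 6 deep, ends closed
- stud_turn (a joint): turn of the stud, rad, growing clockwise from above: at 0 the slot lies along the heater's y (orange marks), at 1.57 along its x (green). Starts at 0.2 to 0.5. A hidden cross pin stops it near 0.55 unless the stud is pressed 5 mm or more; so pressed it turns with light friction (about 0.07 N m) to a stop at 1.63. From about 1.52 on the pin is over the catch
- stud_press (a joint): how far the stud is pushed down, m: 0 fully up, 0.0065 at its rigid stop. Its spring takes about 2 N to start and 0.9 N more per mm, 8 N at the stop. Let up at a turn of 1.52 to 1.63 it rises only to 0.002 and is caught (locked, cannot turn back); let up between, it rises to the ridge at 0.005, or to 0 at the start angles
- key_grip (a point): middle of the key's red handle, 58 mm above the blade tip; z up along the key. Key 81 mm tall, 90 g; handle 34 (x) x 12 (y) mm, from 35 to 81 mm above the tip; collar disc 32 mm across at 30 to 35 mm; 12 mm shank; blade 18 mm wide along x, 3.4 thick along y, 12 long. A half turn about z makes no difference. It starts in the stand, collar resting on its top
- key_tip (a point): tip of the key's blade (lower end of the key's axis); axes as the key's
- stand_mouth (a point): centre of the stand's mouth, in its top face 42 mm above the bench. Stand: fixed blue block 75 (x) x 65 (y) x 42 mm. Pocket 24 mm along its x, 16 along its y, 36 deep, 2 mm chamfer; it takes blade and shank, blade along the stand's x; the collar then rests on the top with the key's tip 30 mm below the mouth
- service_key: the service key; origin at the blade's tip, axes as point key_tip
- tube_rack: green tube rack 130 x 50 x 50 mm with blue-capped tubes up to 70 mm, loose bystander; origin centre of underside
- reagent_bottle: glass bottle with a blue cap, 60 mm across, 120 mm tall, loose bystander; origin centre of underside
- tip_box: blue pipette tip box 75 x 110 x 45 mm, loose bystander; origin centre of underside

How it is judged:
By the outcome, as a careful person would: the job done as asked, in the order asked, and still so for the second after the job is handed in, with the robot touching nothing.
It also fails if it takes over 72 s, if anything falls off the work surface, if the arm or the gripper's body presses on something with over 40 N, if the wrist force passes 120 N, or if a joint passes its speed limit or range.

## Working session

There is one attempt and no reset: what is moved stays moved. The work goes in short steps, Python scripts to look and compute and a tool call to move; the robot and the scene stay as the last step left them, time stands still between calls to the robot, and variables do not carry over. Pictures are saved under pics/ and viewed, about 8 in all and at most 12, crops included, and the job is handed in when it is done.

Besides the shell and the picture viewer there is one more tool, called after ">>>" as a command line: name --argument value ..., lists and objects as JSON in quotes. move_arm: Moves the arm, as the interface text tells. Its arguments: {"type":"object","properties":{"increments":{"type":"array"}},"required":["increments"]}

```bash
mkdir -p pics; cat > h.py <<'E'
import numpy as np, cv2
from workcell import bot
from scipy.spatial.transform import Rotation as R
def cam(n):
    o=bot.get_obs(); im,d=bot.camera(n); p=bot.camera_params(n); K=np.array(p['camera_matrix'])
    if n=='wrist':
        T=np.eye(4); T[:3,:3]=R.from_quat(o['tool_rot']).as_matrix(); T[:3,3]=o['eef_pos']
        T=T@np.array(p['T_tool_cam'])
    else:
        Q=np.eye(4); Q[:3,:3]=cv2.Rodrigues(np.array(p['rvec'],float))[0]; Q[:3,3]=np.ravel(p['tvec']); T=np.linalg.inv(Q)
    return im,d,K,T
def ray(K,T,uv,z):
    uv=np.atleast_2d(uv).astype(float); r=np.c_[uv,np.ones(len(uv))]@np.linalg.inv(K).T@T[:3,:3].T
    return T[:3,3]+r*((z-T[2,3])/r[:,2])[:,None]
def proj(K,T,P):
    c=(np.atleast_2d(P)-T[:3,3])@T[:3,:3]; q=c@K.T; return q[:,:2]/q[:,2:]
def cloud(d,K,T):
    v,u=np.mgrid[:d.shape[0],:d.shape[1]]; r=np.stack([u,v,np.ones_like(u)],-1)@np.linalg.inv(K).T
    return (r*d[...,None])@T[:3,:3].T+T[:3,3]
def st():
    o=bot.get_obs(); 
    for k in ('clock','eef_pos','tool_rot','ft_force','ft_torque','grip_width','joint_pos'): print(k,np.round(o[k],4))
    print(np.round(R.from_quat(o['tool_rot']).as_matrix(),3))
E
python3 - <<'E'
from h import *
st()
ims=[]
for n in('scene','side','wrist'):
    im,d,K,T=cam(n); np.savez(n,im=im,d=d,K=K,T=T); ims.append(im); print(n,T[:3,3],K[0])
cv2.imwrite('pics/a.png',cv2.resize(np.vstack([np.hstack(ims[:2]),np.hstack([ims[2],ims[2]*0])]),(800,600)))
E
```

```text
clock 0.0
eef_pos [ 0.136  -0.4804  0.196 ]
tool_rot [-0.0973  0.7011 -0.6997  0.0971]
ft_force [-0.0975 -0.013  -0.9617]
ft_torque [-0.0151  0.0514  0.0294]
grip_width 0.0855
joint_pos [-1.295   0.2414  0.0037  1.3352  0.      1.5708]
[[-0.962 -0.001  0.272]
 [-0.272  0.002 -0.962]
 [-0.    -1.    -0.002]]
scene [ 1.08453605 -0.28182467  0.88833357] [402.35363668   0.         248.7354661 ]
side [ 0.50999422 -0.59996107  0.85778061] [383.09132986   0.         253.9801197 ]
wrist [ 0.20572435 -0.46077705  0.37441855] [323.97573848   0.         252.63279105]
```

View pics/a.png

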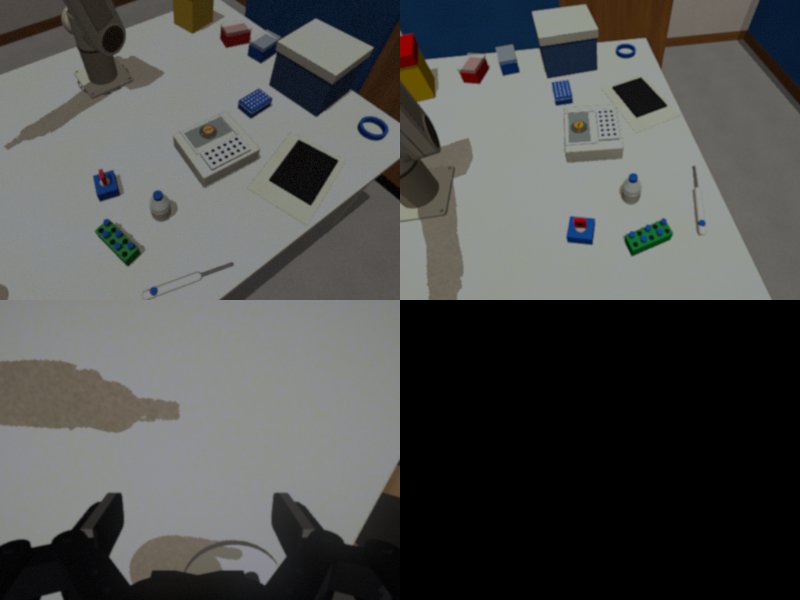

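Scene (×1.28) shows the stand with the key at about (105,185), the stud at (208,130) and the heater around it. Side shows the stand at (580,230) and the stud at (578,126). Next I'll measure them.

```bash
python3 - <<'E'
from h import *
for n in('scene','side'):
    D=np.load(n+'.npz'); im,d,K,T=[D[k] for k in('im','d','K','T')]
    P=cloud(d,K,T); hsv=cv2.cvtColor(im,cv2.COLOR_BGR2HSV); H,S,V=cv2.split(hsv)
    X,Y,Z=P[...,0],P[...,1],P[...,2]
    blue=(abs(H.astype(int)-112)<15)&(S>120)&(V>40); red=((H<8)|(H>172))&(S>120)&(V>60)
    def big(m):
        k,l,s,c=cv2.connectedComponentsWithStats(m.astype(np.uint8)); i=1+np.argmax(s[1:,4]); return l==i,s[i],c[i]
    u0=(140 if n=='scene' else 232,237 if n=='scene' else 294)
    win=np.zeros_like(blue); win[u0[1]-40:u0[1]+40,u0[0]-45:u0[0]+45]=1
    m,s,c=big(blue&win); print(n,'stand',s,c,'zrange',np.percentile(Z[m],[2,50,98]))
    t=m&(abs(Z-.042)<.006); v,u=np.nonzero(t); q=ray(K,T,np.c_[u,v],.042)[:,:2]
    r=cv2.minAreaRect((q*1000).astype(np.float32)); print('top rect',r,'cloudmed',np.median(P[t],0))
    print(cv2.boxPoints(r).round(1).tolist())
    m,s,c=big(red&win); print('red',s,c,'z',np.percentile(Z[m],[2,50,98,]),'xyz',np.median(P[m],0))
    t=m&(Z>.085); v,u=np.nonzero(m); print('red rect at .093',cv2.minAreaRect((ray(K,T,np.c_[u,v],.093)[:,:2]*1000).astype(np.float32)))
    # heater
    uc=(266,166) if n=='scene' else (228,161)
    win[:]=0; win[uc[1]-80:uc[1]+80,max(0,uc[0]-90):uc[0]+90]=1
    t=win&(abs(Z-.07)<.006)&(X>.2)&(X<.75); m,s,c=big(t); v,u=np.nonzero(m)
    print('heater',s,'z',np.median(Z[m]),cv2.minAreaRect((ray(K,T,np.c_[u,v],.070)[:,:2]*1000).astype(np.float32)))
    br=win&(H>8)&(H<28)&(S>110)&(V>70); m,s,c=big(br); v,u=np.nonzero(m)
    print('brass',s,c,'z',np.percentile(Z[m],[5,50,95]),ray(K,T,c,.085))
    y0,x0=uc[1]-70,uc[0]-80
    cv2.imwrite(f'{n}_c.png',cv2.resize(im[y0:y0+140,x0:x0+170],None,fx=3.2,fy=3.2,interpolation=cv2.INTER_CUBIC)[:,:400*2])
E
```

```text
scene stand [120 219  33  38 698] [136.27363897 238.82234957] zrange [0.01076687 0.04108497 0.04497369]
top rect ((511.4202575683594, -225.5608673095703), (62.952213287353516, 78.59928131103516), 75.08218383789062) cloudmed [ 0.52113839 -0.22824745  0.04175603]
[[465.29998779296875, -245.89999389648438], [541.2999877929688, -266.1000061035156], [557.5, -205.3000030517578], [481.5, -185.0]]
red [127 217   7  15  60] [129.81666667 223.46666667] z [0.0816962  0.09222584 0.09525274] xyz [ 0.51201986 -0.22523176  0.09222584]
red rect at .093 ((513.7920532226562, -225.17466735839844), (10.559904098510742, 40.670745849609375), 79.85399627685547)
heater [ 221  143  112   86 3593] z 0.06980417846553888 ((595.6210327148438, 138.36685180664062), (219.3663787841797, 204.34681701660156), 86.00020599365234)
brass [260 161  15  11 122] [266.25409836 165.95081967] z [0.07265019 0.08367051 0.08634371] [[0.54961888 0.14314878 0.085     ]]
side stand [214 278  35  34 740] [231.50945946 297.33918919] zrange [0.01541511 0.04147297 0.04508886]
top rect ((508.0221862792969, -225.68865966796875), (66.63643646240234, 72.48789978027344), 74.76860809326172) cloudmed [ 0.51033483 -0.23618352  0.04190439]
[[464.29998779296875, -248.3000030517578], [534.2000122070312, -267.3999938964844], [551.7000122070312, -203.10000610351562], [481.79998779296875, -184.0]]
red [223 279  15  13 127] [229.94488189 284.47244094] z [0.05935096 0.09049619 0.09522838] xyz [ 0.50797068 -0.22772136  0.09049619]
red rect at .093 ((507.18914794921875, -232.55003356933594), (25.082626342773438, 32.244163513183594), 75.08731079101562)
heater [ 210  134   75   63 2882] z 0.07058338310923229 ((593.37158203125, 138.92236328125), (223.0030975341797, 198.4356231689453), 85.65309143066406)
brass [223 155  12  15 125] [228.52  160.792] z [0.07180523 0.08348415 0.08662318] [[0.54774073 0.13975802 0.085     ]]
```

```bash
cat >> h.py <<'E'
def plan(tgt,ang,n,nr=None):
    """rows to bring TCP to tgt with tool z at world angle ang (deg), shift over n rows, turn over nr rows"""
    o=bot.get_obs(); p=np.array(o['eef_pos']); M=R.from_quat(o['tool_rot']).as_matrix()
    a=np.degrees(np.arctan2(M[1,2],M[0,2])); da=(ang-a+540)%360-180; nr=nr or n
    print('from',p.round(4),a.round(2),'turn',da.round(2))
    step=(np.array(tgt)-p)/n; N=max(n,nr); N+=-N%5
    for i in range(N):
        l=M.T@step/.2 if i<n else np.zeros(3); tw=-np.radians(da)/nr/2 if i<nr else 0
        print(np.round(l,3).tolist(),round(tw,4)); M=M@R.from_euler('y',tw*2).as_matrix()
E
python3 - <<'E'
from h import *
x=np.array([.966,-.259])*.05
plan([.51+x[0],-.2256+x[1],.24],75,15,20)
D=np.load('scene.npz'); 
for nm in('scene','side'):
    D=np.load(nm+'.npz');P=cloud(D['d'],D['K'],D['T']); m=(P[...,2]>.10)&(P[...,2]<.13)&(P[...,0]>.45)&(P[...,0]<.75)&(P[...,1]<.03)&(P[...,1]>-.3)
    print(np.median(P[m],0))
E
```

```text
from [ 0.136  -0.4806  0.1962] -74.2 turn 149.2
[-0.157, -0.015, -0.039] -0.0651
[-0.161, -0.015, -0.019] -0.0651
[-0.162, -0.015, 0.003] -0.0651
[-0.161, -0.015, 0.024] -0.0651
[-0.156, -0.015, 0.044] -0.0651
[-0.149, -0.015, 0.064] -0.0651
[-0.139, -0.015, 0.083] -0.0651
[-0.128, -0.015, 0.1] -0.0651
[-0.113, -0.015, 0.116] -0.0651
[-0.097, -0.015, 0.13] -0.0651
[-0.08, -0.015, 0.141] -0.0651
[-0.061, -0.015, 0.15] -0.0651
[-0.041, -0.015, 0.157] -0.0651
[-0.02, -0.015, 0.161] -0.0651
[0.001, -0.015, 0.162] -0.0651
[0.0, 0.0, 0.0] -0.0651
[0.0, 0.0, 0.0] -0.0651
[0.0, 0.0, 0.0] -0.0651
[0.0, 0.0, 0.0] -0.0651
[0.0, 0.0, 0.0] -0.0651
[ 0.68439402 -0.13009202  0.11950429]
[ 0.67740232 -0.13226079  0.11886179]
```

>>> move_arm --increments '[{"grip": 0, "linear": [-0.157, -0.015, -0.039], "twist": -0.065}, {"grip": 0, "linear": [-0.161, -0.015, -0.019], "twist": -0.065}, {"grip": 0, "linear": [-0.162, -0.015, 0.003], "twist": -0.065}, {"grip": 0, "linear": [-0.161, -0.015, 0.024], "twist": -0.065}, {"grip": 0, "linear": [-0.156, -0.015, 0.044], "twist": -0.065}]'

```text
clock: 0.65
eef_pos: [0.2765, -0.3975, 0.209]
tool_rot: [-0.321, 0.633, -0.628, 0.32]
ft_force: [-0.1, -0.5, 0.2]
grip_width: 0.0851
```

```bash
python3 - <<'E'
from h import *
st()
x=np.array([.966,-.259])*.05
plan([.51+x[0],-.2256+x[1],.24],75,10,15)
E
```

```text
clock 0.65
eef_pos [ 0.2765 -0.3975  0.209 ]
tool_rot [-0.3208  0.6325 -0.628   0.3204]
ft_force [-0.1066 -0.4853  0.2494]
ft_torque [-0.071   0.002  -0.0694]
grip_width 0.0851
joint_pos [-9.6320e-01  2.1000e-01 -2.9000e-03  1.3643e+00  3.0000e-04  1.2372e+00]
[[-0.589 -0.003  0.808]
 [-0.808  0.005 -0.589]
 [-0.002 -1.    -0.006]]
from [ 0.2765 -0.3975  0.209 ] -36.07 turn 111.07
[-0.147, -0.016, 0.067] -0.0646
[-0.137, -0.016, 0.085] -0.0646
[-0.125, -0.016, 0.102] -0.0646
[-0.111, -0.016, 0.118] -0.0646
[-0.095, -0.016, 0.131] -0.0646
[-0.077, -0.016, 0.142] -0.0646
[-0.058, -0.016, 0.151] -0.0646
[-0.038, -0.016, 0.157] -0.0646
[-0.018, -0.016, 0.161] -0.0646
[0.003, -0.016, 0.162] -0.0646
[0.0, 0.0, 0.0] -0.0646
[0.0, 0.0, 0.0] -0.0646
[0.0, 0.0, 0.0] -0.0646
[0.0, 0.0, 0.0] -0.0646
[0.0, 0.0, 0.0] -0.0646
```

Sign confirmed: j6 drops, as I wanted. Carrying on.

>>> move_arm --increments '[{"grip": 0, "linear": [-0.147, -0.016, 0.067], "twist": -0.065}, {"grip": 0, "linear": [-0.137, -0.016, 0.085], "twist": -0.065}, {"grip": 0, "linear": [-0.125, -0.016, 0.102], "twist": -0.065}, {"grip": 0, "linear": [-0.111, -0.016, 0.118], "twist": -0.065}, {"grip": 0, "linear": [-0.095, -0.016, 0.131], "twist": -0.065}]'

```text
clock: 1.15
eef_pos: [0.4207, -0.3114, 0.2239]
tool_rot: [-0.511, 0.491, -0.484, 0.512]
ft_force: [0.4, 0.1, -0.5]
grip_width: 0.0858
```

>>> move_arm --increments '[{"grip": 0, "linear": [-0.077, -0.016, 0.142], "twist": -0.065}, {"grip": 0, "linear": [-0.058, -0.016, 0.151], "twist": -0.065}, {"grip": 0, "linear": [-0.038, -0.016, 0.157], "twist": -0.065}, {"grip": 0, "linear": [-0.018, -0.016, 0.161], "twist": -0.065}, {"grip": 0, "linear": [0.003, -0.016, 0.162], "twist": -0.065}]'

```text
clock: 1.65
eef_pos: [0.5624, -0.221, 0.238]
tool_rot: [-0.644, 0.294, -0.285, 0.646]
ft_force: [0.1, -0.2, 0.1]
grip_width: 0.0851
```

>>> move_arm --increments '[{"grip": 0, "linear": [0, 0, 0], "twist": -0.065}, {"grip": 0, "linear": [0, 0, 0], "twist": -0.065}, {"grip": 0, "linear": [0, 0, 0], "twist": -0.065}, {"grip": 0, "linear": [0, 0, 0], "twist": -0.065}, {"grip": 0, "linear": [0, 0, 0], "twist": -0.065}]'

```text
clock: 2.15
eef_pos: [0.5662, -0.2158, 0.2337]
tool_rot: [-0.701, 0.061, -0.05, 0.709]
ft_force: [-0.6, -0.7, -0.3]
grip_width: 0.0852
```

```bash
python3 - <<'E'
from h import *
st()
im,d,K,T=cam('wrist'); np.savez('w1',im=im,d=d,K=K,T=T); cv2.imwrite('pics/b.png',im)
print(T.round(3), K.round(1))
E
```

```text
clock 2.15
eef_pos [ 0.5662 -0.2158  0.2337]
tool_rot [-0.7011  0.0613 -0.0502  0.7086]
ft_force [-0.6429 -0.7289 -0.2704]
ft_torque [ 0.0013 -0.0383  0.0191]
grip_width 0.0852
joint_pos [-0.3674  0.468   0.4271  1.548   0.0058 -0.2096]
[[ 0.987 -0.015  0.157]
 [-0.157  0.012  0.988]
 [-0.017 -1.     0.009]]
[[ 0.157  0.949  0.273  0.494]
 [ 0.988 -0.154 -0.035 -0.206]
 [ 0.009  0.275 -0.961  0.413]
 [ 0.     0.     0.     1.   ]] [[324.    0.  252.6]
 [  0.  324.  190.4]
 [  0.    0.    1. ]]
```

View pics/b.png

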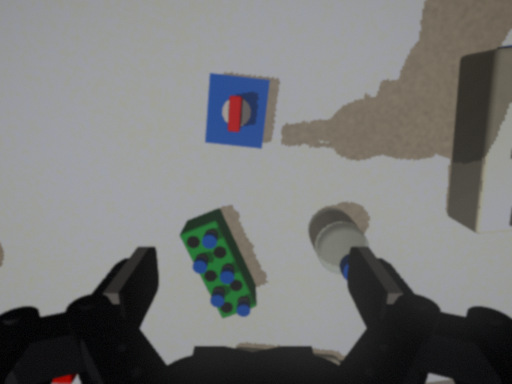

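The wrist view shows the stand at (237,110) with the red handle at (235,113). The rack is at (220,260) and the bottle at (340,235). Measuring stand and key from here.

```bash
python3 - <<'E'
from h import *
D=np.load('w1.npz'); im,d,K,T=[D[k] for k in('im','d','K','T')]
P=cloud(d,K,T); H,S,V=cv2.split(cv2.cvtColor(im,cv2.COLOR_BGR2HSV))
win=np.zeros(H.shape,bool); win[60:165,190:290]=1
m=win&(abs(H.astype(int)-112)<15)&(S>120); v,u=np.nonzero(m&(abs(P[...,2]-.042)<.006))
r=cv2.minAreaRect((ray(K,T,np.c_[u,v],.042)[:,:2]*1000).astype(np.float32)); print('stand',r)
m=win&((H<8)|(H>172))&(S>120); v,u=np.nonzero(m); print('redz',np.percentile(P[m][:,2],[5,50,95]))
t=m&(P[...,2]>.088); v,u=np.nonzero(t); print('key',cv2.minAreaRect((ray(K,T,np.c_[u,v],.093)[:,:2]*1000).astype(np.float32)), np.median(P[t],0))
w=win&(S<60)&(V>60)&(P[...,2]>.044); print('collar',np.median(P[w],0), w.sum())
E
```

```text
stand ((506.46240234375, -223.52557373046875), (63.46990203857422, 73.49942779541016), 74.72242736816406)
redz [0.09274703 0.09417584 0.09542541]
key ((506.2930908203125, -223.10643005371094), (11.339057922363281, 32.46990203857422), 75.59636688232422) [ 0.50583399 -0.22295793  0.09419166]
collar [ 0.50598776 -0.21585161  0.04839992] 310
```

```bash
python3 - <<'E'
from h import *
plan([.507,-.2238,.125],75,5,5)
E
```

```text
from [ 0.5662 -0.2158  0.2336] 81.15 turn -6.15
[-0.055, 0.109, -0.018] 0.0107
[-0.055, 0.109, -0.019] 0.0107
[-0.055, 0.109, -0.02] 0.0107
[-0.054, 0.109, -0.022] 0.0107
[-0.054, 0.109, -0.023] 0.0107
```

>>> move_arm --increments '[{"grip": 0, "linear": [-0.055, 0.109, -0.018], "twist": 0.011}, {"grip": 0, "linear": [-0.055, 0.109, -0.019], "twist": 0.011}, {"grip": 0, "linear": [-0.055, 0.109, -0.02], "twist": 0.011}, {"grip": 0, "linear": [-0.054, 0.109, -0.022], "twist": 0.011}, {"grip": 0, "linear": [-0.054, 0.109, -0.023], "twist": 0.011}]'

```text
clock: 2.7
eef_pos: [0.5086, -0.2241, 0.1235]
tool_rot: [-0.697, 0.102, -0.095, 0.703]
ft_force: [0.1, -0.1, 0.3]
grip_width: 0.0855
```

>>> move_arm --increments '[{"grip": 0, "linear": [0, 0, 0], "twist": 0}, {"grip": 0, "linear": [0, 0, 0], "twist": 0}, {"grip": 0, "linear": [0, 0, 0], "twist": 0}, {"grip": 0, "linear": [0, 0, 0], "twist": 0}, {"grip": 0, "linear": [0, 0, 0], "twist": 0}]'

```text
clock: 3.2
eef_pos: [0.5084, -0.2239, 0.1236]
tool_rot: [-0.697, 0.104, -0.096, 0.703]
ft_force: [0.0, 0.5, -0.3]
grip_width: 0.0853
```

```bash
python3 - <<'E'
from h import *
st()
plan([.507,-.2238,.054],75,5,5)
im,d,K,T=cam('wrist')
P=cloud(d,K,T); H,S,V=cv2.split(cv2.cvtColor(im,cv2.COLOR_BGR2HSV))
m=((H<8)|(H>172))&(S>120)&(P[...,2]>.085)&(P[...,2]<.1); v,u=np.nonzero(m)
print(m.sum(),cv2.minAreaRect((ray(K,T,np.c_[u,v],.093)[:,:2]*1000).astype(np.float32)),v.max())
E
```

```text
clock 3.2
eef_pos [ 0.5084 -0.2239  0.1236]
tool_rot [-0.6968  0.104  -0.0956  0.7032]
ft_force [ 0.0034  0.4626 -0.264 ]
ft_torque [-0.0327 -0.0335  0.0366]
grip_width 0.0853
joint_pos [-0.4183  0.4019  0.0379  1.2206  0.0056 -0.1351]
[[ 0.96  -0.01   0.279]
 [-0.279  0.011  0.96 ]
 [-0.013 -1.     0.007]]
from [ 0.5084 -0.2239  0.1236] 73.77 turn 1.23
[-0.0, 0.07, -0.001] -0.0021
[-0.0, 0.07, -0.001] -0.0021
[-0.0, 0.07, -0.001] -0.0021
[-0.0, 0.07, -0.001] -0.0021
[-0.0, 0.07, -0.001] -0.0021
731 ((504.88763427734375, -223.05349731445312), (10.914451599121094, 34.528770446777344), 74.17766571044922) 226
```

>>> move_arm --increments '[{"grip": 0, "linear": [-0.002, 0.07, -0.001], "twist": -0.002}, {"grip": 0, "linear": [-0.002, 0.07, -0.001], "twist": -0.002}, {"grip": 0, "linear": [-0.002, 0.07, -0.001], "twist": -0.002}, {"grip": 0, "linear": [-0.002, 0.07, -0.001], "twist": -0.002}, {"grip": 0, "linear": [-0.002, 0.065, -0.001], "twist": -0.002}]'

```text
clock: 3.75
eef_pos: [0.5122, -0.2256, 0.0585]
tool_rot: [-0.699, 0.091, -0.093, 0.703]
ft_force: [-0.0, 0.3, -0.6]
grip_width: 0.0855
```

>>> move_arm --increments '[{"grip": 0, "linear": [0, 0, 0], "twist": 0}, {"grip": 0.5, "linear": [0, 0, 0], "twist": 0}, {"grip": 0.7, "linear": [0, 0, 0], "twist": 0}, {"grip": 0.8, "linear": [0, 0, 0], "twist": 0}, {"grip": 1, "linear": [0, 0, 0], "twist": 0}]'

```text
clock: 4.25
eef_pos: [0.5136, -0.2258, 0.06]
tool_rot: [-0.699, 0.091, -0.093, 0.703]
ft_force: [-0.0, 0.2, -0.5]
grip_width: 0.0281
```

>>> move_arm --increments '[{"grip": 1, "linear": [0, 0, 0], "twist": 0}, {"grip": 1, "linear": [0, 0, 0], "twist": 0}, {"grip": 1, "linear": [0, 0, 0], "twist": 0}, {"grip": 1, "linear": [0, 0, 0], "twist": 0}, {"grip": 1, "linear": [0, 0, 0], "twist": 0}]'

```text
clock: 4.75
eef_pos: [0.5143, -0.2261, 0.0612]
tool_rot: [-0.7, 0.09, -0.094, 0.703]
ft_force: [-0.0, 0.2, -0.1]
grip_width: -0.0
```

```bash
python3 - <<'E'
from h import *
st()
o=bot.get_obs()
im,d,K,T=cam('wrist'); cv2.imwrite('pics/c.png',im)
E
```

```text
clock 4.75
eef_pos [ 0.5143 -0.2261  0.0612]
tool_rot [-0.6996  0.09   -0.0942  0.7026]
ft_force [-0.0079  0.1619 -0.0702]
ft_torque [ 0.0183 -0.0437 -0.002 ]
grip_width -0.0
joint_pos [-0.4177  0.4499 -0.0611  1.0554  0.0058 -0.1565]
[[ 0.966  0.006  0.258]
 [-0.258  0.003  0.966]
 [ 0.005 -1.     0.005]]
```

View pics/c.png

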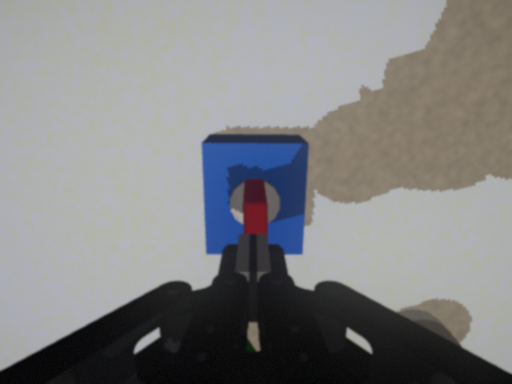

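The jaws closed on nothing. The fingers sit at (253,250), just past the visible red top at (255,220). I'll check the geometry.

```bash
python3 - <<'E'
from h import *
im,d,K,T=cam('wrist'); o=bot.get_obs(); p=np.array(o['eef_pos']); M=R.from_quat(o['tool_rot']).as_matrix()
print(p, proj(K,T,[p,p-M[:,1]*.019,p+M[:,0]*.011,p-M[:,0]*.011]))
P=cloud(d,K,T)
for v in range(170,290,8): print(v,im[v,255],P[v,255].round(4),d[v,255])
st()
for n in ('scene','side'):
    im2,d2,K2,T2=cam(n); u,v=proj(K2,T2,p)[0].astype(int); print(n,u,v); im2=im2[v-60:v+40,u-60:u+60]
    cv2.imwrite(n+'_k.png',cv2.resize(im2,(400,333),interpolation=cv2.INTER_CUBIC))
cv2.imwrite('pics/d.png',np.hstack([cv2.imread('scene_k.png'),cv2.imread('side_k.png')]))
E
```

```text
[ 0.51426763 -0.22611142  0.06113668] [[253.6499767  224.33140644]
 [253.73547086 238.14750551]
 [253.63449283 241.18687735]
 [253.66598448 206.90562505]]
170 [98 52 31] [ 0.4867 -0.2178  0.0431] 0.2013008
178 [73 45 47] [ 0.4916 -0.2191  0.0435] 0.2024493
186 [37 24 64] [ 0.4902 -0.2189  0.0658] 0.18075874
194 [36 24 64] [ 0.4901 -0.2191  0.0805] 0.16666557
202 [36 22 78] [ 0.49   -0.2192  0.093 ] 0.15472329
210 [ 37  24 112] [ 0.4938 -0.2202  0.0935] 0.15541033
218 [ 36  25 113] [ 0.4972 -0.2212  0.0949] 0.1551418
226 [ 36  28 114] [ 0.5013 -0.2222  0.0946] 0.15662493
234 [36 30 64] [ 0.5025 -0.2226  0.101 ] 0.15088493
242 [38 30 31] [ 0.5022 -0.2227  0.11  ] 0.14224865
250 [37 29 31] [ 0.5019 -0.2227  0.118 ] 0.13445184
258 [33 27 27] [ 0.5026 -0.2229  0.1233] 0.12969682
266 [33 28 28] [ 0.5015 -0.2227  0.1314] 0.12153527
274 [37 34 37] [ 0.503  -0.2232  0.1344] 0.119134225
282 [33 32 32] [ 0.5057 -0.2239  0.1353] 0.11915841
clock 4.85
eef_pos [ 0.5143 -0.2261  0.0611]
tool_rot [-0.6996  0.09   -0.0942  0.7026]
ft_force [ 0.7435  0.3255 -0.8333]
ft_torque [-0.0124 -0.0393  0.0232]
grip_width 0.0001
joint_pos [-0.4177  0.45   -0.0611  1.0554  0.0058 -0.1565]
[[ 0.966  0.006  0.258]
 [-0.258  0.004  0.966]
 [ 0.005 -1.     0.005]]
scene 133 231
side 233 288
```

View pics/d.png

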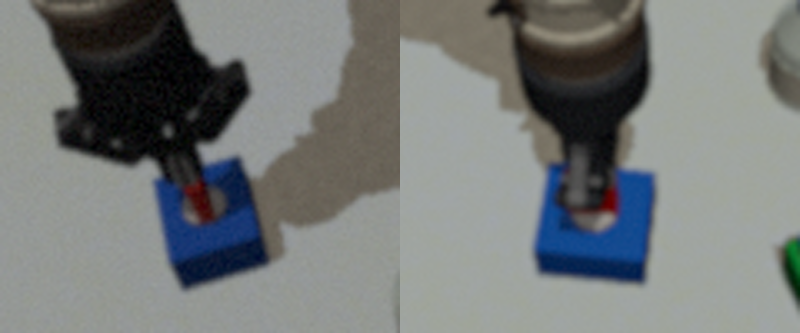

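Scene and side crops show the fingers at or beside the handle top at (195,180) and (585,190), and the key still standing. I need a closer look in the wrist view.

```bash
python3 - <<'E'
from h import *
im,d,K,T=cam('wrist'); P=cloud(d,K,T)
o=bot.get_obs(); p=np.array(o['eef_pos']); M=R.from_quat(o['tool_rot']).as_matrix()
c=im[160:290,195:315]; cv2.imwrite('pics/e.png',cv2.resize(cv2.convertScaleAbs(c,alpha=1.8),None,fx=4.6,fy=4.6,interpolation=cv2.INTER_CUBIC))
for v in (215,230,240,250,262): 
    L=((P[v]-p)@M*1000).round(0)
    print(v,[(u,*L[u].astype(int)) for u in range(228,284,5)])
E
```

```text
215 [(228, np.int64(1), np.int64(18), np.int64(-17)), (233, np.int64(-1), np.int64(13), np.int64(-13)), (238, np.int64(-1), np.int64(13), np.int64(-10)), (243, np.int64(-19), np.int64(-32), np.int64(-5)), (248, np.int64(-19), np.int64(-34), np.int64(-3)), (253, np.int64(-19), np.int64(-33), np.int64(0)), (258, np.int64(-19), np.int64(-35), np.int64(2)), (263, np.int64(-19), np.int64(-33), np.int64(4)), (268, np.int64(-1), np.int64(13), np.int64(9)), (273, np.int64(-1), np.int64(13), np.int64(12)), (278, np.int64(1), np.int64(17), np.int64(16)), (283, np.int64(1), np.int64(18), np.int64(19))]
230 [(228, np.int64(11), np.int64(17), np.int64(-17)), (233, np.int64(11), np.int64(17), np.int64(-13)), (238, np.int64(12), np.int64(18), np.int64(-10)), (243, np.int64(-11), np.int64(-32), np.int64(-5)), (248, np.int64(-11), np.int64(-33), np.int64(-3)), (253, np.int64(-12), np.int64(-34), np.int64(0)), (258, np.int64(-11), np.int64(-34), np.int64(2)), (263, np.int64(-11), np.int64(-33), np.int64(4)), (268, np.int64(11), np.int64(17), np.int64(9)), (273, np.int64(12), np.int64(20), np.int64(13)
[... 1220 characters left out ...]
p.int64(-8), np.int64(-48), np.int64(11)), (283, np.int64(-8), np.int64(-48), np.int64(13))]
262 [(228, np.int64(-8), np.int64(-59), np.int64(-11)), (233, np.int64(-8), np.int64(-59), np.int64(-9)), (238, np.int64(-12), np.int64(-66), np.int64(-6)), (243, np.int64(-13), np.int64(-67), np.int64(-4)), (248, np.int64(-13), np.int64(-67), np.int64(-2)), (253, np.int64(-12), np.int64(-66), np.int64(0)), (258, np.int64(-12), np.int64(-66), np.int64(2)), (263, np.int64(-12), np.int64(-65), np.int64(3)), (268, np.int64(-13), np.int64(-67), np.int64(5)), (273, np.int64(-8), np.int64(-58), np.int64(8)), (278, np.int64(-9), np.int64(-60), np.int64(10)), (283, np.int64(-8), np.int64(-59), np.int64(12))]
```

View pics/e.png

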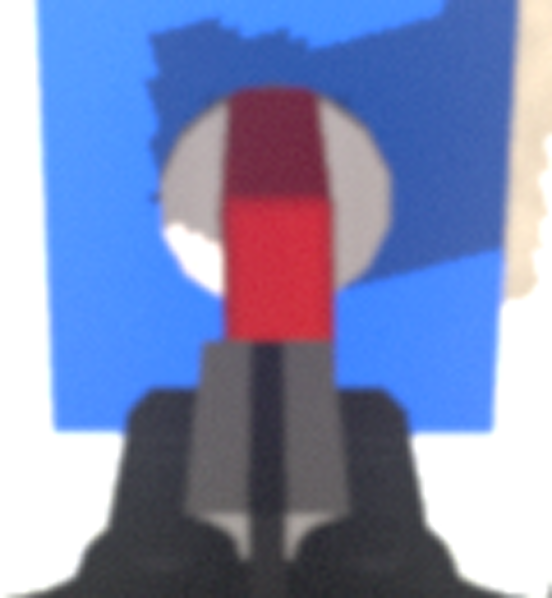

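```bash
python3 - <<'E'
from h import *
D=np.load('w1.npz'); im,d,K,T=[D[k] for k in('im','d','K','T')]
Tt=np.array(bot.camera_params('wrist')['T_tool_cam']); print(Tt.round(4))
L=cloud(d,K,Tt)*1000
g=(L[...,1]<30)&(L[...,1]>-150)&(d>0)
for s in (-1,1):
    m=g&(L[...,2]*s>20); print('open finger',s,np.percentile(L[m][:,1],[90,97,99.5]), L[m][np.argmax(L[m][:,1])])
o=bot.get_obs(); p=np.array(o['eef_pos'])
for n in('scene','side'):
    im,d,K,T=cam(n); P=cloud(d,K,T); M=R.from_quat(o['tool_rot']).as_matrix()
    L=(P-p)@M*1000; m=(abs(L[...,0])<25)&(abs(L[...,2])<16)&(L[...,1]<10)&(L[...,1]>-60)&(d>0)
    H,S,V=cv2.split(cv2.cvtColor(im,cv2.COLOR_BGR2HSV)); m&=(S<110)
    q=L[m]; i=np.argsort(-q[:,1])[:14]; print(n,np.c_[q[i],V[m][i],S[m][i]].round(0).tolist())
E
```

```text
[[ 1.000e-04  9.567e-01  2.912e-01 -7.540e-02]
 [ 6.000e-04 -2.912e-01  9.567e-01 -1.783e-01]
 [ 1.000e+00  1.000e-04 -6.000e-04 -5.000e-04]
 [ 0.000e+00  0.000e+00  0.000e+00  1.000e+00]]
open finger -1 [-71.16113014 -58.4225847  -51.74096509] [ -7.10718202 -48.20775212 -43.63138844]
open finger 1 [-71.55092529 -58.63496515 -51.50772974] [ -2.27122594 -48.45937084  42.27898663]
scene [[1.0, 9.0, 5.0, 62.0, 99.0], [-10.0, 8.0, 5.0, 53.0, 91.0], [12.0, 6.0, -6.0, 89.0, 43.0], [10.0, 3.0, -5.0, 91.0, 64.0], [-16.0, 3.0, 5.0, 33.0, 93.0], [10.0, -1.0, -4.0, 84.0, 109.0], [10.0, -2.0, -6.0, 94.0, 57.0], [11.0, -7.0, -5.0, 82.0, 78.0], [10.0, -10.0, -6.0, 74.0, 62.0], [-12.0, -12.0, 5.0, 40.0, 96.0], [6.0, -15.0, -7.0, 72.0, 60.0], [11.0, -17.0, -5.0, 73.0, 101.0], [10.0, -24.0, -5.0, 63.0, 97.0], [0.0, -30.0, 5.0, 49.0, 109.0]]
side [[-7.0, 9.0, -6.0, 87.0, 53.0], [6.0, 8.0, -5.0, 123.0, 56.0], [-1.0, 5.0, -5.0, 89.0, 106.0], [2.0, 4.0, -5.0, 101.0, 109.0], [-21.0, 4.0, -7.0, 58.0, 70.0], [9.0, -25.0, 1.0, 73.0, 80.0], [9.0, -31.0, 1.0, 78.0, 72.0], [-24.0, -31.0, 4.0, 73.0, 105.0], [-23.0, -34.0, 1.0, 77.0, 60.0], [9.0, -41.0, -7.0, 65.0, 75.0], [10.0, -42.0, -2.0, 82.0, 75.0], [10.0, -44.0, 1.0, 83.0, 86.0], [9.0, -46.0, -6.0, 56.0, 27.0], [11.0, -46.0, -2.0, 87.0, 85.0]]
```

Measured: the real fingertips lie about 35 mm (shut) or 48 mm (open) behind the reported TCP, so the jaws closed just above the handle at z≈0.096. Nothing was touched. I'll open and go about 45 mm deeper.

>>> move_arm --increments '[{"grip": 0, "linear": [-0.02, 0, 0], "twist": 0}, {"grip": 0, "linear": [-0.02, 0, 0], "twist": 0}, {"grip": 0, "linear": [0, 0, 0], "twist": 0}, {"grip": 0, "linear": [0, 0, 0], "twist": 0}, {"grip": 0, "linear": [0, 0, 0], "twist": 0}]'

```text
clock: 5.6
eef_pos: [0.5055, -0.2238, 0.0611]
tool_rot: [-0.7, 0.09, -0.094, 0.703]
ft_force: [0.6, 0.6, -0.3]
grip_width: 0.0722
```

>>> move_arm --increments '[{"grip": 0, "linear": [0, 0, 0], "twist": 0}, {"grip": 0, "linear": [0, 0.05, 0], "twist": 0}, {"grip": 0, "linear": [0, 0.05, 0], "twist": 0}, {"grip": 0, "linear": [0, 0.05, 0], "twist": 0}, {"grip": 0, "linear": [0, 0.0, 0], "twist": 0}]'

```text
clock: 6.1
eef_pos: [0.5056, -0.2236, 0.028]
tool_rot: [-0.699, 0.09, -0.094, 0.703]
ft_force: [0.3, 0.7, -0.7]
grip_width: 0.0852
```

```bash
python3 - <<'E'
from h import *
st()
plan([.5065,-.2236,.017],75,5,5)
im,d,K,T=cam('wrist'); P=cloud(d,K,T)
H,S,V=cv2.split(cv2.cvtColor(im,cv2.COLOR_BGR2HSV))
m=((H<8)|(H>172))&(S>120)&(P[...,2]>.08)&(P[...,2]<.105); v,u=np.nonzero(m)
print(m.sum(),cv2.minAreaRect((ray(K,T,np.c_[u,v],.093)[:,:2]*1000).astype(np.float32)))
E
```

```text
clock 6.1
eef_pos [ 0.5056 -0.2236  0.028 ]
tool_rot [-0.6995  0.0903 -0.0939  0.7027]
ft_force [ 0.3175  0.6999 -0.7335]
ft_torque [-0.0564  0.0148 -0.0129]
grip_width 0.0852
joint_pos [-0.4199  0.4691 -0.1278  0.9702  0.0058 -0.1586]
[[ 0.966  0.006  0.258]
 [-0.258  0.004  0.966]
 [ 0.005 -1.     0.005]]
from [ 0.5056 -0.2236  0.028 ] 75.03 turn -0.03
[0.001, 0.011, 0.0] 0.0001
[0.001, 0.011, 0.0] 0.0001
[0.001, 0.011, 0.0] 0.0001
[0.001, 0.011, 0.0] 0.0001
[0.001, 0.011, 0.0] 0.0001
2186 ((502.95928955078125, -222.57144165039062), (10.78865909576416, 40.32387161254883), 75.8807373046875)
```

>>> move_arm --increments '[{"grip": 0, "linear": [0, 0.02, 0], "twist": 0}, {"grip": 0, "linear": [0, 0.022, 0], "twist": 0}, {"grip": 0, "linear": [0, 0, 0], "twist": 0}, {"grip": 0.5, "linear": [0, 0, 0], "twist": 0}, {"grip": 0.7, "linear": [0, 0, 0], "twist": 0}]'

```text
clock: 6.65
eef_pos: [0.5066, -0.2239, 0.0198]
tool_rot: [-0.7, 0.09, -0.094, 0.703]
ft_force: [-0.0, -0.6, -0.9]
grip_width: 0.0588
```

>>> move_arm --increments '[{"grip": 0.8, "linear": [0, 0, 0], "twist": 0}, {"grip": 0.9, "linear": [0, 0, 0], "twist": 0}, {"grip": 1, "linear": [0, 0, 0], "twist": 0}, {"grip": 1, "linear": [0, 0, 0], "twist": 0}, {"grip": 1, "linear": [0, 0, 0], "twist": 0}]'

```text
clock: 7.15
eef_pos: [0.5072, -0.2241, 0.0206]
tool_rot: [-0.7, 0.089, -0.095, 0.702]
ft_force: [-0.3, 0.8, -0.6]
grip_width: 0.0118
```

```bash
python3 - <<'E'
from h import *
st()
E
```

```text
clock 7.15
eef_pos [ 0.5072 -0.2241  0.0206]
tool_rot [-0.6998  0.0891 -0.095   0.7024]
ft_force [-0.3149  0.7738 -0.5957]
ft_torque [-0.0063  0.0106 -0.0878]
grip_width 0.0118
joint_pos [-0.4197  0.4779 -0.1357  0.9503  0.0059 -0.1585]
[[ 0.966  0.009  0.258]
 [-0.258  0.003  0.966]
 [ 0.008 -1.     0.005]]
```

Gripped, width 11.8 mm. Lifting, then moving over the heater.

>>> move_arm --increments '[{"grip": 1, "linear": [0, -0.04, 0], "twist": 0}, {"grip": 1, "linear": [0, -0.12, 0], "twist": 0}, {"grip": 1, "linear": [0, -0.17, 0], "twist": 0}, {"grip": 1, "linear": [0, -0.17, 0], "twist": 0}, {"grip": 1, "linear": [0, -0.15, 0], "twist": 0}]'

```text
clock: 7.65
eef_pos: [0.5018, -0.2225, 0.1502]
tool_rot: [-0.698, 0.094, -0.091, 0.704]
ft_force: [0.5, -0.2, -0.5]
grip_width: 0.0111
```

```bash
python3 - <<'E'
from h import *
st()
plan([.561,.169,.15],156,10,10)
E
```

```text
clock 7.65
eef_pos [ 0.5018 -0.2225  0.1502]
tool_rot [-0.6983  0.0936 -0.0905  0.7038]
ft_force [ 0.4704 -0.249  -0.4716]
ft_torque [-0.0154 -0.0076 -0.0053]
grip_width 0.0111
joint_pos [-0.4211  0.366   0.0559  1.2671  0.0062 -0.16  ]
[[ 0.966 -0.003  0.258]
 [-0.258  0.008  0.966]
 [-0.005 -1.     0.007]]
from [ 0.5018 -0.2225  0.1502] 75.04 turn 80.96
[-0.022, 0.002, 0.197] -0.0707
[0.006, 0.002, 0.198] -0.0707
[0.034, 0.002, 0.195] -0.0707
[0.061, 0.002, 0.188] -0.0707
[0.087, 0.002, 0.178] -0.0707
[0.111, 0.002, 0.164] -0.0707
[0.133, 0.002, 0.147] -0.0707
[0.152, 0.002, 0.126] -0.0707
[0.169, 0.002, 0.104] -0.0707
[0.182, 0.002, 0.079] -0.0707
```

>>> move_arm --increments '[{"grip": 1, "linear": [-0.022, 0, 0.197], "twist": -0.07}, {"grip": 1, "linear": [0.006, 0, 0.198], "twist": -0.07}, {"grip": 1, "linear": [0.034, 0, 0.195], "twist": -0.07}, {"grip": 1, "linear": [0.061, 0, 0.188], "twist": -0.07}, {"grip": 1, "linear": [0.087, 0, 0.178], "twist": -0.07}]'

```text
clock: 8.15
eef_pos: [0.5358, -0.028, 0.1613]
tool_rot: [0.689, 0.164, -0.154, -0.689]
ft_force: [0.5, -0.6, -0.8]
grip_width: 0.0111
```

>>> move_arm --increments '[{"grip": 1, "linear": [0.111, 0, 0.164], "twist": -0.07}, {"grip": 1, "linear": [0.133, 0, 0.147], "twist": -0.07}, {"grip": 1, "linear": [0.152, 0, 0.126], "twist": -0.07}, {"grip": 1, "linear": [0.169, 0, 0.104], "twist": -0.065}, {"grip": 1, "linear": [0.15, 0, 0.065], "twist": -0.05}]'

```text
clock: 8.65
eef_pos: [0.5611, 0.1701, 0.165]
tool_rot: [0.599, 0.384, -0.375, -0.594]
ft_force: [0.0, -0.1, -0.5]
grip_width: 0.0113
```

>>> move_arm --increments '[{"grip": 1, "linear": [0, 0, 0], "twist": 0}, {"grip": 1, "linear": [0, 0, 0], "twist": 0}, {"grip": 1, "linear": [0, 0, 0], "twist": 0}, {"grip": 1, "linear": [0, 0, 0], "twist": 0}, {"grip": 1, "linear": [0, 0, 0], "twist": 0}]'

```text
clock: 9.15
eef_pos: [0.5604, 0.1722, 0.1657]
tool_rot: [0.598, 0.385, -0.376, -0.594]
ft_force: [0.2, 0.5, -0.6]
grip_width: 0.0112
```

```bash
python3 - <<'E'
from h import *
st()
im,d,K,T=cam('wrist'); np.savez('w2',im=im,d=d,K=K,T=T); cv2.imwrite('pics/f.png',cv2.convertScaleAbs(im,alpha=1.4))
E
```

```text
clock 9.15
eef_pos [0.5604 0.1722 0.1657]
tool_rot [ 0.5982  0.3853 -0.3756 -0.5939]
ft_force [ 0.2375  0.5144 -0.6068]
ft_torque [-0.0433  0.0034  0.016 ]
grip_width 0.0112
joint_pos [ 0.2995  0.4134  0.1675  1.3101 -0.0022 -0.8368]
[[ 0.421  0.015 -0.907]
 [ 0.907  0.002  0.421]
 [ 0.008 -1.    -0.012]]
```

View pics/f.png

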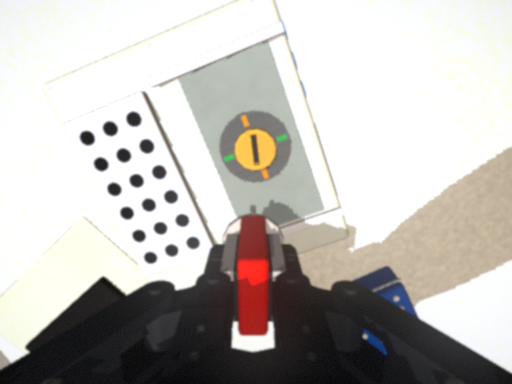

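The wrist view is clear: stud at (256,150), slot nearly vertical (along tool x). Green marks are at (229,157) and (282,138), orange at (245,120) and (266,175), and the held key is at (253,280).

```bash
cat > stud.py <<'E'
from h import *
def measure(im,d,K,T,save=None):
    H,S,V=cv2.split(cv2.cvtColor(im,cv2.COLOR_BGR2HSV)); P=cloud(d,K,T)
    br=((H>15)&(H<30)&(S>110)&(V>60)&(abs(P[...,2]-.083)<.008)).astype(np.uint8)
    k,l,s,c=cv2.connectedComponentsWithStats(br); i=1+np.argmax(s[1:,4]); b=(l==i).astype(np.uint8)
    ct=max(cv2.findContours(b,0,2)[0],key=cv2.contourArea); hull=cv2.convexHull(ct)
    q=ray(K,T,hull[:,0],.085)[:,:2]*1000
    (cx,cy),rad=cv2.minEnclosingCircle(q.astype(np.float32)); e=cv2.fitEllipse(q.astype(np.float32))
    inside=np.zeros_like(b); cv2.drawContours(inside,[hull],-1,1,-1); inside=cv2.erode(inside,np.ones((3,3)))
    sl=(inside>0)&(V<0.55*np.median(V[b>0])); v,u=np.nonzero(sl)
    sp=ray(K,T,np.c_[u,v],.085)[:,:2]*1000; sm=sp.mean(0); w,U=np.linalg.eigh(np.cov((sp-sm).T)); a=np.degrees(np.arctan2(*U[::-1,1]))
    print('stud circ',round(cx,1),round(cy,1),round(rad,1),'ell',np.round(e[0],1),np.round(e[1],1),'zmed',np.median(P[b>0][:,2]).round(4))
    print('slot',sm.round(1),'ang',a.round(1),'rect',cv2.minAreaRect(sp.astype(np.float32)),len(sp))
    for nm,lo,hi in(('green',50,80),('orange',5,14)):
        m=((H>=lo)&(H<=hi)&(S>110)&(abs(P[...,2]-.071)<.008)).astype(np.uint8); k,l,s,c=cv2.connectedComponentsWithStats(m)
        dd=[(s[i,4],*(ray(K,T,c[i],.0705)[0,:2]*1000).round(1)) for i in range(1,k) if s[i,4]>8]
        dd=[x for x in dd if np.hypot(x[1]-cx,x[2]-cy)<40]
        print(nm,dd, np.degrees(np.arctan2(dd[0][2]-dd[1][2],dd[0][1]-dd[1][1])).round(1) if len(dd)==2 else '')
    return sm,a
E
python3 - <<'E'
from stud import *
D=np.load('w2.npz'); im,d,K,T=[D[k] for k in('im','d','K','T')]
measure(im,d,K,T)
Tt=np.array(bot.camera_params('wrist')['T_tool_cam']); L=cloud(d,K,Tt)*1000
H,S,V=cv2.split(cv2.cvtColor(im,cv2.COLOR_BGR2HSV))
m=((H<8)|(H>172))&(S>120)&(L[...,1]<0); q=L[m]; print('red y',np.percentile(q[:,1],[1,20,50,80,99]),'x',np.percentile(q[:,0],[1,50,99]),'z',np.percentile(q[:,2],[1,50,99]))
f=q[(q[:,1]>-40)]; print('end face',np.median(f,0), len(f))
for v in range(212,262,6): print(v,im[v,253],L[v,253].round(1))
g=(S<60)&(V>90)&(L[...,1]<-5)&(L[...,1]>-40)&(abs(L[...,2])<25)&(abs(L[...,0])<25); print('collar',g.sum(),np.percentile(L[g],[1,50,99],axis=0).round(1).tolist())
o=bot.get_obs(); M=R.from_quat(o['tool_rot']).as_matrix(); print('toolz ang',np.degrees(np.arctan2(M[1,2],M[0,2])))
E
```

```text
stud circ 546.3 145.5 17.2 ell [546.1 145.5] [33.3 34.3] zmed 0.0861
slot [546. 145.] ang 71.9 rect ((546.0110473632812, 145.1241912841797), (22.062646865844727, 3.3710122108459473), 72.16281127929688) 118
green [(np.int32(41), np.float64(522.8), np.float64(148.1)), (np.int32(40), np.float64(570.5), np.float64(144.8))] 176.0
orange [(np.int32(10), np.float64(547.5), np.float64(166.8))] 
red y [-74.9831295  -73.89307867 -73.18539    -60.74400236 -32.67436192] x [-17.39957169  -9.94958528  15.09955484] z [-4.63375954  1.34625703  7.09176384]
end face [-16.95754089 -35.45290192   0.88491014] 163
212 [81 85 90] [-9.4 -5.2  1.3]
218 [39 40 94] [-16.9 -33.3   1.3]
224 [36 40 94] [-17.3 -41.6   1.3]
230 [37 39 96] [-17.1 -47.8   1.3]
236 [34 36 95] [-16.9 -53.7   1.3]
242 [31 33 94] [-16.4 -58.3   1.3]
248 [32 33 95] [-17.4 -65.5   1.3]
254 [28 30 94] [-16.5 -68.7   1.3]
260 [ 23  28 153] [-16.  -72.3   1.3]
collar 438 [[-15.6, -33.9, -13.9], [-9.2, -27.6, -5.0], [-1.1, -23.0, 16.2]]
toolz ang 155.09210047140667
```

```bash
python3 - <<'E'
from h import *
plan([.5472,.1447,.106],162,5,5)
E
```

```text
from [0.5604 0.1721 0.1657] 155.09 turn 6.91
[-0.031, 0.059, 0.001] -0.0121
[-0.031, 0.059, 0.002] -0.0121
[-0.031, 0.059, 0.003] -0.0121
[-0.031, 0.059, 0.003] -0.0121
[-0.031, 0.059, 0.004] -0.0121
```

>>> move_arm --increments '[{"grip": 1, "linear": [-0.031, 0.059, 0.001], "twist": -0.012}, {"grip": 1, "linear": [-0.031, 0.059, 0.002], "twist": -0.012}, {"grip": 1, "linear": [-0.031, 0.059, 0.003], "twist": -0.012}, {"grip": 1, "linear": [-0.031, 0.055, 0.003], "twist": -0.012}, {"grip": 1, "linear": [-0.031, 0.05, 0.004], "twist": -0.012}]'

```text
clock: 9.7
eef_pos: [0.5493, 0.1405, 0.1101]
tool_rot: [0.576, 0.422, -0.408, -0.569]
ft_force: [0.3, 0.9, -1.3]
grip_width: 0.0112
```

>>> move_arm --increments '[{"grip": 1, "linear": [0, 0, 0], "twist": 0}, {"grip": 1, "linear": [0, 0, 0], "twist": 0}, {"grip": 1, "linear": [0, 0, 0], "twist": 0}, {"grip": 1, "linear": [0, 0, 0], "twist": 0}, {"grip": 1, "linear": [0, 0, 0], "twist": 0}]'

```text
clock: 10.2
eef_pos: [0.5495, 0.1386, 0.1108]
tool_rot: [0.577, 0.42, -0.407, -0.57]
ft_force: [-0.4, -0.7, -1.8]
grip_width: 0.0113
```

```bash
python3 - <<'E'
from stud import *
st()
im,d,K,T=cam('wrist'); np.savez('w3',im=im,d=d,K=K,T=T)
plan([.5472,.1447,.100],162,5,5)
c=im[100:250,180:330]; cv2.imwrite('pics/g.png',cv2.resize(cv2.convertScaleAbs(c,alpha=1.8),None,fx=4,fy=4,interpolation=cv2.INTER_CUBIC))
try: measure(im,d,K,T)
except Exception as e: print(e)
E
```

```text
clock 10.2
eef_pos [0.5495 0.1386 0.1108]
tool_rot [ 0.5769  0.4202 -0.4067 -0.5703]
ft_force [-0.4493 -0.7428 -1.7567]
ft_torque [ 0.0178  0.004  -0.0291]
grip_width 0.0113
joint_pos [ 0.248   0.4032  0.0049  1.1515 -0.0016 -1.001 ]
[[ 0.316  0.021 -0.948]
 [ 0.949  0.004  0.316]
 [ 0.01  -1.    -0.019]]
from [0.5495 0.1387 0.1109] 161.57 turn 0.43
[0.005, 0.011, 0.004] -0.0008
[0.005, 0.011, 0.004] -0.0008
[0.005, 0.011, 0.004] -0.0008
[0.005, 0.011, 0.004] -0.0008
[0.005, 0.011, 0.004] -0.0008
stud circ 544.9 143.8 17.4 ell [545.9 145. ] [32.7 37.2] zmed 0.086
slot [545.2 141.2] ang 77.8 rect ((546.1558227539062, 142.59877014160156), (15.559922218322754, 7.846508502960205), 82.08435821533203) 128
green [(np.int32(59), np.float64(522.6), np.float64(149.1)), (np.int32(57), np.float64(570.4), np.float64(145.6))] 175.8
orange []
```

View pics/g.png

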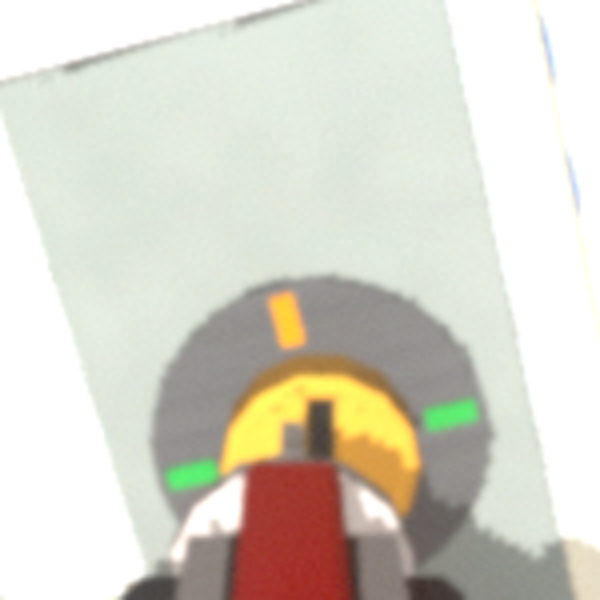

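The crop shows the blade tip at (293,440) and the slot at (320,430). The blade needs about +4 mm along tool z, which agrees with the plan.

>>> move_arm --increments '[{"grip": 1, "linear": [0.006, 0.009, 0.004], "twist": -0.001}, {"grip": 1, "linear": [0.006, 0.009, 0.004], "twist": -0.001}, {"grip": 1, "linear": [0.006, 0.009, 0.004], "twist": -0.001}, {"grip": 1, "linear": [0.006, 0.009, 0.004], "twist": -0.001}, {"grip": 1, "linear": [0.006, 0.009, 0.004], "twist": -0.001}]'

```text
clock: 10.75
eef_pos: [0.5481, 0.1468, 0.1018]
tool_rot: [0.575, 0.424, -0.409, -0.568]
ft_force: [-1.0, -0.5, -0.8]
grip_width: 0.0114
```

```bash
python3 - <<'E'
from stud import *
st()
im,d,K,T=cam('wrist'); np.savez('w4',im=im,d=d,K=K,T=T)
plan([.5472,.1447,.097],162,5,5)
Tt=np.array(bot.camera_params('wrist')['T_tool_cam']); L=cloud(d,K,Tt)*1000
for v in range(196,222,3): print(v,[(u,int(im[v,u].mean()),int(L[v,u,1]),round(float(L[v,u,2]),1)) for u in range(240,270,2)])
E
```

```text
clock 10.75
eef_pos [0.5481 0.1468 0.1018]
tool_rot [ 0.5747  0.4239 -0.4095 -0.5678]
ft_force [-0.9899 -0.5204 -0.8022]
ft_torque [-0.0272  0.0897  0.0087]
grip_width 0.0114
joint_pos [ 0.2628  0.4104 -0.009   1.1288 -0.0018 -0.9977]
[[ 0.305  0.022 -0.952]
 [ 0.952  0.004  0.305]
 [ 0.011 -1.    -0.02 ]]
from [0.5478 0.147  0.1014] 162.23 turn -0.23
[-0.002, 0.004, -0.0] 0.0004
[-0.002, 0.004, -0.0] 0.0004
[-0.002, 0.004, -0.0] 0.0004
[-0.002, 0.004, -0.0] 0.0004
[-0.002, 0.004, -0.0] 0.0004
196 [(240, 124, 14, -6.7), (242, 118, 14, -5.5), (244, 121, 15, -4.2), (246, 126, 15, -3.0), (248, 125, 14, -1.7), (250, 94, 15, -0.5), (252, 49, 21, 0.8), (254, 46, 20, 2.1), (256, 53, 20, 3.4), (258, 108, 14, 4.6), (260, 125, 15, 5.8), (262, 124, 14, 7.1), (264, 118, 15, 8.3), (266, 117, 15, 9.6), (268, 123, 15, 10.9)]
199 [(240, 127, 14, -6.7), (242, 126, 14, -5.5), (244, 125, 15, -4.3), (246, 126, 16, -3.0), (248, 124, 14, -1.7), (250, 94, 15, -0.5), (252, 49, 21, 0.8), (254, 46, 20, 2.1), (256, 54, 20, 3.4), (258, 108, 13, 4.6), (260, 124, 15, 5.9), (262, 125, 16, 7.1), (264, 125, 15, 8.3)
[... 1600 characters left out ...]
8.5), (266, 84, 15, 9.8), (268, 83, 16, 11.1)]
217 [(240, 75, -26, -5.1), (242, 60, -31, -3.9), (244, 52, -31, -2.9), (246, 49, -32, -1.9), (248, 49, -30, -1.0), (250, 49, -33, -0.0), (252, 50, -33, 0.9), (254, 50, -31, 1.9), (256, 50, -32, 2.9), (258, 49, -31, 3.9), (260, 48, -32, 4.8), (262, 47, -30, 5.8), (264, 56, -25, 7.0), (266, 71, -26, 8.0), (268, 78, -24, 9.1)]
220 [(240, 127, -27, -5.1), (242, 61, -34, -3.8), (244, 48, -35, -2.8), (246, 49, -36, -1.9), (248, 47, -36, -0.9), (250, 48, -36, 0.0), (252, 48, -36, 1.0), (254, 48, -36, 1.9), (256, 49, -35, 2.8), (258, 46, -35, 3.8), (260, 48, -35, 4.7), (262, 46, -36, 5.7), (264, 58, -34, 6.7), (266, 108, -27, 7.9), (268, 125, -26, 9.0)]
```

>>> move_arm --increments '[{"grip": 1, "linear": [-0.005, 0, 0.002], "twist": 0}, {"grip": 1, "linear": [-0.005, 0, 0.002], "twist": 0}, {"grip": 1, "linear": [0, 0.008, 0], "twist": 0}, {"grip": 1, "linear": [0, 0.008, 0], "twist": 0}, {"grip": 1, "linear": [0, 0.008, 0], "twist": 0}]'

```text
clock: 11.3
eef_pos: [0.5465, 0.1452, 0.0962]
tool_rot: [0.575, 0.424, -0.41, -0.568]
ft_force: [0.2, 0.1, -1.3]
grip_width: 0.011
```

```bash
cat > chk.py <<'E'
from stud import *
import sys
o=bot.get_obs(); M=R.from_quat(o['tool_rot']).as_matrix(); print(o['clock'].__round__(2),np.round(o['eef_pos'],4),'ang',np.degrees(np.arctan2(M[1,2],M[0,2])).round(1),'y',M[:,1].round(3),'F',np.round(o['ft_force'],1),'Ftool',(M.T@np.array(o['ft_force'])).round(1),'Tq',np.round(o['ft_torque'],2))
im,d,K,T=cam('wrist'); 
Tt=np.array(bot.camera_params('wrist')['T_tool_cam']); L=cloud(d,K,Tt)*1000
for v in [int(a) for a in sys.argv[1:]]: print(v,[(u,int(im[v,u].mean()),int(L[v,u,1])) for u in range(246,264)])
E
python3 chk.py 196 202 206 208 210 212
```

```text
11.3 [0.5465 0.1452 0.0962] ang 162.2 y [ 0.022  0.004 -1.   ] F [ 0.2  0.1 -1.3] Ftool [ 0.1  1.3 -0.1] Tq [0.   0.05 0.02]
196 [(246, 111, 9), (247, 114, 9), (248, 119, 9), (249, 124, 9), (250, 124, 10), (251, 125, 9), (252, 124, 10), (253, 124, 8), (254, 123, 10), (255, 125, 9), (256, 124, 8), (257, 125, 9), (258, 125, 8), (259, 124, 8), (260, 124, 8), (261, 121, 9), (262, 119, 10), (263, 112, 10)]
202 [(246, 124, 10), (247, 115, 10), (248, 91, 9), (249, 65, 16), (250, 47, 15), (251, 42, 15), (252, 43, 16), (253, 43, 16), (254, 49, 16), (255, 74, 15), (256, 105, 10), (257, 120, 10), (258, 125, 9), (259, 124, 10), (260, 123, 8), (261, 122, 10), (262, 118, 11), (263, 115, 10)]
206 [(246, 123, 10), (247, 114, 9), (248, 93, 10), (249, 70, 14), (250, 63, 5), (251, 68, 5), (252, 71, 6), (253, 71, 6), (254, 71, 6), (255, 73, 5), (256, 82, 9), (257, 95, 9), (258, 112, 10), (259, 122, 10), (260, 123, 9), (261, 122, 10), (262, 124, 8), (263, 123, 9)]
208 [(246, 123, 10), (247, 115, 10), (248, 93, 10), (249, 69, 15), (250, 66, 1), (251, 71, 2), (252, 75, 1), (253, 75, 0), (254, 76, 1), (255, 79, 1), (256, 82, 9), (257, 89, 10), (258, 101, 9), (259, 112, 9), (260, 117, 10), (261, 114, 10), (262, 114, 10), (263, 110, 9)]
210 [(246, 123, 9), (247, 114, 10), (248, 93, 9), (249, 72, 16), (250, 71, -2), (251, 75, 0), (252, 76, -1), (253, 76, -1), (254, 75, -1), (255, 77, -1), (256, 81, 10), (257, 83, 11), (258, 86, 8), (259, 91, 10), (260, 92, 9), (261, 88, 8), (262, 86, 9), (263, 85, 9)]
212 [(246, 117, 9), (247, 107, 10), (248, 87, 10), (249, 76, 16), (250, 86, -3), (251, 91, -5), (252, 85, -4), (253, 79, -5), (254, 78, -4), (255, 78, -4), (256, 80, 10), (257, 81, 9), (258, 83, 10), (259, 84, 10), (260, 82, 9), (261, 83, 9), (262, 84, 9), (263, 82, 9)]
```

>>> move_arm --increments '[{"grip": 1, "linear": [0, 0, -0.0015], "twist": 0}, {"grip": 1, "linear": [0, 0.008, 0], "twist": 0}, {"grip": 1, "linear": [0, 0.008, 0], "twist": 0}, {"grip": 1, "linear": [0, 0.008, 0], "twist": 0}, {"grip": 1, "linear": [0, 0.005, 0], "twist": 0}]'

```text
clock: 11.85
eef_pos: [0.5468, 0.145, 0.0896]
tool_rot: [0.574, 0.424, -0.41, -0.568]
ft_force: [-0.5, 0.2, -1.1]
grip_width: 0.0116
```

```bash
python3 chk.py 198 202 206
```

```text
11.85 [0.5468 0.145  0.0896] ang 162.2 y [ 0.021  0.004 -1.   ] F [-0.5  0.2 -1.1] Ftool [0.1 1.  0.5] Tq [0.01 0.06 0.01]
198 [(246, 122, 4), (247, 123, 3), (248, 124, 3), (249, 124, 3), (250, 125, 2), (251, 123, 2), (252, 123, 3), (253, 123, 3), (254, 123, 2), (255, 123, 3), (256, 123, 3), (257, 122, 3), (258, 122, 2), (259, 121, 3), (260, 117, 2), (261, 109, 4), (262, 102, 3), (263, 90, 4)]
202 [(246, 118, 2), (247, 114, 2), (248, 108, 3), (249, 105, 3), (250, 102, 3), (251, 104, 1), (252, 103, 3), (253, 102, 4), (254, 103, 3), (255, 104, 3), (256, 108, 4), (257, 115, 2), (258, 119, 2), (259, 122, 3), (260, 123, 2), (261, 125, 2), (262, 123, 2), (263, 123, 2)]
206 [(246, 125, 4), (247, 119, 3), (248, 102, 3), (249, 77, 8), (250, 63, 5), (251, 67, 5), (252, 71, 4), (253, 72, 4), (254, 71, 6), (255, 75, 5), (256, 92, -178), (257, 113, 3), (258, 121, 2), (259, 124, 4), (260, 124, 3), (261, 125, 3), (262, 124, 2), (263, 122, 3)]
```

The blade is about 5 mm into the slot with no force. Pressing gently now.

>>> move_arm --increments '[{"grip": 1, "linear": [0, 0.006, 0], "twist": 0}, {"grip": 1, "linear": [0, 0.006, 0], "twist": 0}, {"grip": 1, "linear": [0, 0.006, 0], "twist": 0}, {"grip": 1, "linear": [0, 0.006, 0], "twist": 0}, {"grip": 1, "linear": [0, 0.006, 0], "twist": 0}]'

```text
clock: 12.4
eef_pos: [0.5469, 0.1451, 0.0842]
tool_rot: [0.575, 0.424, -0.41, -0.568]
ft_force: [-1.7, -0.6, 2.8]
grip_width: 0.0113
```

```bash
python3 chk.py 196 199
```

```text
12.4 [0.5469 0.1451 0.0842] ang 162.2 y [ 0.022  0.004 -1.   ] F [-1.7 -0.6  2.8] Ftool [-1.1 -2.8  1.4] Tq [-0.14  0.45 -0.02]
196 [(246, 69, 4), (247, 73, 3), (248, 74, 2), (249, 74, 2), (250, 74, 2), (251, 74, 2), (252, 75, 2), (253, 73, 2), (254, 72, 2), (255, 71, 4), (256, 69, 2), (257, 70, 2), (258, 70, 3), (259, 66, 3), (260, 65, 4), (261, 61, 5), (262, 62, 6), (263, 64, 7)]
199 [(246, 122, 0), (247, 124, 1), (248, 125, 1), (249, 124, 0), (250, 124, 0), (251, 125, 2), (252, 123, 1), (253, 123, 1), (254, 124, 2), (255, 124, 0), (256, 124, 1), (257, 122, 1), (258, 121, 0), (259, 120, 0), (260, 116, 2), (261, 109, 0), (262, 100, 1), (263, 89, 0)]
```

>>> move_arm --increments '[{"grip": 1, "linear": [0, 0.005, 0], "twist": 0}, {"grip": 1, "linear": [0, 0.005, 0], "twist": 0}, {"grip": 1, "linear": [0, 0.005, 0], "twist": 0}, {"grip": 1, "linear": [0, 0.004, 0], "twist": 0}, {"grip": 1, "linear": [0, 0, 0], "twist": 0}]'

```text
clock: 12.95
eef_pos: [0.547, 0.1451, 0.0816]
tool_rot: [0.575, 0.424, -0.409, -0.568]
ft_force: [-1.9, -0.4, 4.6]
grip_width: 0.0114
```

```bash
python3 chk.py 199
```

```text
12.95 [0.547  0.1451 0.0816] ang 162.2 y [ 0.023  0.004 -1.   ] F [-1.9 -0.4  4.6] Ftool [-0.9 -4.6  1.6] Tq [-0.16  0.57  0.01]
199 [(246, 119, 0), (247, 117, 0), (248, 119, 0), (249, 123, 0), (250, 124, 0), (251, 124, 1), (252, 123, 1), (253, 123, 1), (254, 123, 1), (255, 123, 1), (256, 123, 0), (257, 124, 0), (258, 123, 1), (259, 121, 0), (260, 118, -178), (261, 109, 2), (262, 100, 1), (263, 90, 2)]
```

>>> move_arm --increments '[{"grip": 1, "linear": [0, 0.004, 0], "twist": 0}, {"grip": 1, "linear": [0, 0.004, 0], "twist": 0}, {"grip": 1, "linear": [0, 0.003, 0], "twist": 0}, {"grip": 1, "linear": [0, 0.001, 0], "twist": 0}, {"grip": 1, "linear": [0, 0.001, 0], "twist": 0}]'

```text
clock: 13.5
eef_pos: [0.547, 0.1451, 0.0811]
tool_rot: [0.575, 0.425, -0.409, -0.567]
ft_force: [-2.7, -0.3, 4.8]
grip_width: 0.0113
```

```bash
python3 chk.py
```

```text
13.5 [0.547  0.1451 0.0811] ang 162.2 y [ 0.024  0.005 -1.   ] F [-2.7 -0.3  4.8] Ftool [-1.  -4.8  2.4] Tq [-0.17  0.57 -0.03]
```

>>> move_arm --increments '[{"grip": 1, "linear": [0, 0.007, 0], "twist": 0}, {"grip": 1, "linear": [0, 0.008, 0], "twist": 0}, {"grip": 1, "linear": [0, 0.008, 0], "twist": 0}, {"grip": 1, "linear": [0, 0.008, 0], "twist": 0}, {"grip": 1, "linear": [0, 0.008, 0], "twist": 0}]'

```text
clock: 14.05
eef_pos: [0.5471, 0.1451, 0.0806]
tool_rot: [0.575, 0.426, -0.408, -0.567]
ft_force: [-5.5, -1.6, 12.5]
grip_width: 0.0113
```

```bash
python3 chk.py 190 196
```

```text
14.05 [0.5471 0.1451 0.0806] ang 162.2 y [ 0.028  0.006 -1.   ] F [-5.5 -1.6 12.5] Ftool [ -3.  -12.7   4.5] Tq [-0.32  1.35 -0.04]
190 [(246, 109, 6), (247, 103, 4), (248, 96, 6), (249, 87, 6), (250, 81, 6), (251, 80, 6), (252, 80, 6), (253, 80, 5), (254, 82, 7), (255, 81, 7), (256, 80, 6), (257, 80, 5), (258, 81, 5), (259, 80, 5), (260, 80, 6), (261, 80, 5), (262, 80, 6), (263, 81, 5)]
196 [(246, 74, 3), (247, 76, 2), (248, 77, 2), (249, 76, 3), (250, 75, 4), (251, 74, 1), (252, 72, 3), (253, 71, 3), (254, 71, 3), (255, 71, 2), (256, 73, 1), (257, 72, 2), (258, 72, 3), (259, 73, 2), (260, 70, 3), (261, 70, 4), (262, 71, 5), (263, 72, 5)]
```

The rigid stop is reached: about 13 N reading, nearly no further travel. I'll ease off and turn clockwise.

>>> move_arm --increments '[{"grip": 1, "linear": [0, 0.003, 0], "twist": 0.01}, {"grip": 1, "linear": [0, 0.004, 0], "twist": 0.025}, {"grip": 1, "linear": [0, 0.004, 0], "twist": 0.03}, {"grip": 1, "linear": [0, 0.004, 0], "twist": 0.03}, {"grip": 1, "linear": [0, 0.004, 0], "twist": 0.03}]'

```text
clock: 14.6
eef_pos: [0.5473, 0.1455, 0.0807]
tool_rot: [0.623, 0.35, -0.329, -0.617]
ft_force: [-3.4, 0.1, 8.8]
grip_width: 0.0113
```

```bash
python3 chk.py
```

```text
14.6 [0.5473 0.1455 0.0807] ang 147.4 y [ 0.031  0.007 -0.999] F [-3.4  0.1  8.8] Ftool [-1.6 -8.9  2.7] Tq [-0.25  0.96  0.04]
```

>>> move_arm --increments '[{"grip": 1, "linear": [0, 0.004, 0], "twist": 0.03}, {"grip": 1, "linear": [0, 0.004, 0], "twist": 0.03}, {"grip": 1, "linear": [0, 0.004, 0], "twist": 0.03}, {"grip": 1, "linear": [0, 0.004, 0], "twist": 0.03}, {"grip": 1, "linear": [0, 0.004, 0], "twist": 0.03}]'

```text
clock: 15.15
eef_pos: [0.5471, 0.1456, 0.0808]
tool_rot: [0.667, 0.251, -0.227, -0.664]
ft_force: [-3.4, -0.9, 9.0]
grip_width: 0.0112
```

```bash
python3 chk.py; python3 - <<'E'
from stud import *
im,d,K,T=cam('wrist'); measure(im,d,K,T)
E
```

```text
15.15 [0.5471 0.1456 0.0808] ang 129.5 y [ 0.033  0.008 -0.999] F [-3.4 -0.9  9. ] Ftool [-2.9 -9.1  1.4] Tq [-0.26  0.98  0.07]
stud circ 543.2 143.4 16.3 ell [543.4 143.6] [31.9 32.8] zmed 0.0796
slot [538.8 142.9] ang 88.1 rect ((539.1289672851562, 145.5176239013672), (19.468564987182617, 5.786682605743408), 89.9562759399414) 95
green [(np.int32(88), np.float64(523.6), np.float64(148.6))] 
orange []
```

>>> move_arm --increments '[{"grip": 1, "linear": [0, 0.004, 0], "twist": 0.03}, {"grip": 1, "linear": [0, 0.004, 0], "twist": 0.03}, {"grip": 1, "linear": [0, 0.004, 0], "twist": 0.03}, {"grip": 1, "linear": [0, 0.004, 0], "twist": 0.03}, {"grip": 1, "linear": [0, 0.004, 0], "twist": 0.03}]'

```text
clock: 15.75
eef_pos: [0.547, 0.1458, 0.0808]
tool_rot: [-0.694, -0.146, 0.121, 0.695]
ft_force: [-3.5, -0.5, 9.0]
grip_width: 0.0117
```

```bash
python3 chk.py
```

```text
15.75 [0.547  0.1458 0.0808] ang 111.8 y [ 0.035  0.008 -0.999] F [-3.5 -0.5  9. ] Ftool [-3.1 -9.1  0.8] Tq [-0.26  0.93  0.09]
```

>>> move_arm --increments '[{"grip": 1, "linear": [0, 0.004, 0], "twist": 0.03}, {"grip": 1, "linear": [0, 0.004, 0], "twist": 0.03}, {"grip": 1, "linear": [0, 0.004, 0], "twist": 0.03}, {"grip": 1, "linear": [0, 0.004, 0], "twist": 0.03}, {"grip": 1, "linear": [0, 0.004, 0], "twist": 0.025}]'

```text
clock: 16.3
eef_pos: [0.5469, 0.146, 0.0808]
tool_rot: [-0.704, -0.041, 0.014, 0.709]
ft_force: [-3.6, -1.0, 8.8]
grip_width: 0.0109
```

```bash
python3 chk.py
```

```text
16.3 [0.5469 0.146  0.0808] ang 94.5 y [ 0.037  0.009 -0.999] F [-3.6 -1.   8.8] Ftool [-3.3 -9.  -0.6] Tq [-0.27  0.97  0.06]
```

>>> move_arm --increments '[{"grip": 1, "linear": [0, 0.004, 0], "twist": 0.02}, {"grip": 1, "linear": [0, 0.004, 0], "twist": 0.02}, {"grip": 1, "linear": [0, 0.004, 0], "twist": 0.02}, {"grip": 1, "linear": [0, 0.004, 0], "twist": 0.015}, {"grip": 1, "linear": [0, 0.004, 0], "twist": 0.01}]'

```text
clock: 16.85
eef_pos: [0.5469, 0.1461, 0.0808]
tool_rot: [-0.702, 0.021, -0.049, 0.71]
ft_force: [-3.6, -0.9, 8.3]
grip_width: 0.0114
```

```bash
python3 chk.py;  python3 - <<'E'
from stud import *
im,d,K,T=cam('wrist'); np.savez('w5',im=im,d=d,K=K,T=T); measure(im,d,K,T)
cv2.imwrite('pics/i.png',cv2.resize(cv2.convertScaleAbs(im[110:240,170:340],alpha=1.8),None,fx=4,fy=4,interpolation=cv2.INTER_CUBIC))
E
```

```text
16.85 [0.5469 0.1461 0.0808] ang 84.3 y [ 0.039  0.01  -0.999] F [-3.6 -0.9  8.3] Ftool [-3.2 -8.4 -1.2] Tq [-0.26  0.97  0.04]
stud circ 542.0 146.0 16.2 ell [542.4 146.1] [31.8 32.8] zmed 0.0796
slot [534.  145.8] ang 160.4 rect ((533.9146728515625, 146.0646514892578), (2.271481513977051, 3.6782822608947754), 84.07388305664062) 24
green [(np.int32(82), np.float64(523.9), np.float64(147.5))] 
orange [(np.int32(124), np.float64(549.7), np.float64(169.8)), (np.int32(18), np.float64(545.0), np.float64(124.1))] 84.1
```

View pics/i.png

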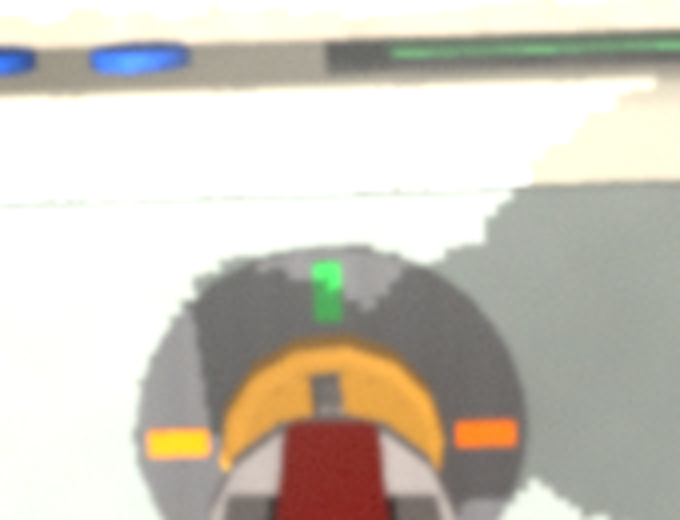

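The slot is almost in line with the green mark at (327,290), with the blade leading by its play. I'll turn about 3.5° more for margin.

>>> move_arm --increments '[{"grip": 1, "linear": [0, 0.004, 0], "twist": 0.01}, {"grip": 1, "linear": [0, 0.004, 0], "twist": 0.01}, {"grip": 1, "linear": [0, 0.004, 0], "twist": 0.008}, {"grip": 1, "linear": [0, 0.004, 0], "twist": 0.004}, {"grip": 1, "linear": [0, 0.003, 0], "twist": 0}]'

```text
clock: 17.45
eef_pos: [0.5468, 0.1461, 0.0808]
tool_rot: [-0.7, 0.044, -0.072, 0.709]
ft_force: [-3.7, 0.2, 7.4]
grip_width: 0.0113
```

```bash
python3 chk.py
```

```text
17.45 [0.5468 0.1461 0.0808] ang 80.6 y [ 0.041  0.01  -0.999] F [-3.7  0.2  7.4] Ftool [-3.4 -7.5 -0.3] Tq [-0.2   0.87  0.09]
```

>>> move_arm --increments '[{"grip": 1, "linear": [0, -0.003, 0], "twist": 0}, {"grip": 1, "linear": [0, -0.005, 0], "twist": 0}, {"grip": 1, "linear": [0, -0.006, 0], "twist": 0}, {"grip": 1, "linear": [0, -0.006, 0], "twist": 0}, {"grip": 1, "linear": [0, -0.006, 0], "twist": 0}]'

```text
clock: 18.0
eef_pos: [0.5466, 0.1461, 0.0859]
tool_rot: [-0.7, 0.044, -0.072, 0.709]
ft_force: [-0.8, -0.2, 0.2]
grip_width: 0.0111
```

```bash
python3 chk.py;  python3 - <<'E'
from stud import *
im,d,K,T=cam('wrist'); measure(im,d,K,T)
E
```

```text
18.0 [0.5466 0.1461 0.0859] ang 80.6 y [ 0.041  0.01  -0.999] F [-0.8 -0.2  0.2] Ftool [-0.7 -0.2 -0.4] Tq [-0.09  0.21  0.02]
stud circ 543.0 146.1 16.9 ell [544.7 146. ] [32.6 37.4] zmed 0.0844
slot [536.  146.1] ang 160.1 rect ((537.0219116210938, 146.04510498046875), (2.9312400817871094, 6.346563816070557), 80.6495590209961) 37
green [(np.int32(62), np.float64(524.2), np.float64(147.4))] 
orange [(np.int32(117), np.float64(549.6), np.float64(169.5)), (np.int32(9), np.float64(544.2), np.float64(123.9))] 83.2
```

Stud height is 84.4 mm (86.1 raised, 79.6 pressed), so it's caught at about 2 mm. Withdrawing the key.

>>> move_arm --increments '[{"grip": 1, "linear": [0, -0.01, 0], "twist": 0}, {"grip": 1, "linear": [0, -0.01, 0], "twist": 0}, {"grip": 1, "linear": [0, -0.015, 0], "twist": 0}, {"grip": 1, "linear": [0, -0.02, 0], "twist": 0}, {"grip": 1, "linear": [0, -0.05, 0], "twist": 0}]'

```text
clock: 18.6
eef_pos: [0.5442, 0.1456, 0.1045]
tool_rot: [-0.7, 0.045, -0.07, 0.709]
ft_force: [-0.2, -0.6, 0.1]
grip_width: 0.0113
```

>>> move_arm --increments '[{"grip": 1, "linear": [0, -0.1, 0], "twist": 0}, {"grip": 1, "linear": [0.03, -0.12, 0], "twist": 0}, {"grip": 1, "linear": [0.04, -0.1, 0], "twist": 0}, {"grip": 1, "linear": [0.04, 0, 0], "twist": 0}, {"grip": 1, "linear": [0, 0, 0], "twist": 0}]'

```text
clock: 19.1
eef_pos: [0.5654, 0.1413, 0.1768]
tool_rot: [-0.7, 0.043, -0.072, 0.709]
ft_force: [0.3, -0.4, -1.3]
grip_width: 0.0116
```

```bash
python3 chk.py;  python3 - <<'E'
from stud import *
im,d,K,T=cam('wrist'); np.savez('w6',im=im,d=d,K=K,T=T); measure(im,d,K,T)
Tt=np.array(bot.camera_params('wrist')['T_tool_cam']); L=cloud(d,K,Tt)*1000
H,S,V=cv2.split(cv2.cvtColor(im,cv2.COLOR_BGR2HSV))
m=((H<8)|(H>172))&(S>120)&(L[...,1]<0); q=L[m]; print('red y',np.percentile(q[:,1],[1,20,50,80,99]),'x',np.percentile(q[:,0],[1,50,99]),'z',np.percentile(q[:,2],[1,50,99]))
f=q[(q[:,1]>-40)]; print('end face',np.median(f,0), len(f))
for v in range(200,262,6): print(v,im[v,253],L[v,253].round(1))
cv2.imwrite('pics/j.png',cv2.convertScaleAbs(im,alpha=1.4))
plan([.5018,-.2225,.15],75,10,10)
E
```

```text
19.1 [0.5654 0.1413 0.1768] ang 80.6 y [ 0.042  0.01  -0.999] F [ 0.3 -0.4 -1.3] Ftool [ 0.3  1.3 -0.3] Tq [-0.02  0.05 -0.01]
stud circ 545.3 145.7 17.2 ell [545.5 145.7] [33.2 34.2] zmed 0.0847
slot [545.3 145.8] ang 176.7 rect ((545.5840454101562, 145.77232360839844), (3.2341041564941406, 22.59907341003418), 86.71236419677734) 102
green [(np.int32(38), np.float64(523.5), np.float64(147.3)), (np.int32(29), np.float64(571.5), np.float64(144.0))] 176.1
orange [(np.int32(68), np.float64(548.8), np.float64(169.5))] 
red y [-75.00433648 -74.08661461 -73.46722127 -69.09734566 -47.14847901] x [-17.88082254  -7.76157996  14.59030851] z [-6.15882131 -0.2591007   5.40374657]
end face [-17.58329913 -36.37367454   1.62240081] 4
200 [189 187 187] [ 20.2 105.3  -0.2]
206 [92 94 95] [-9.5  5.9 -0.2]
212 [73 77 81] [-10.3  -6.4  -0.2]
218 [43 44 77] [-17.5 -33.5  -0.2]
224 [41 41 75] [-17.2 -40.3  -0.2]
230 [41 41 76] [-17.3 -47.2  -0.2]
236 [37 39 74] [-17.5 -53.7  -0.3]
242 [36 37 74] [-17.1 -58.8  -0.3]
248 [32 32 73] [-18.1 -65.9  -0.3]
254 [30 30 72] [-17.1 -68.8  -0.3]
260 [27 28 97] [-17.  -73.2  -0.3]
from [0.5642 0.1414 0.176 ] 80.63 turn -5.63
[-0.002, 0.01, -0.185] 0.0049
[0.0, 0.01, -0.185] 0.0049
[0.002, 0.01, -0.185] 0.0049
[0.004, 0.01, -0.185] 0.0049
[0.006, 0.01, -0.185] 0.0049
[0.008, 0.01, -0.185] 0.0049
[0.009, 0.01, -0.185] 0.0049
[0.011, 0.01, -0.184] 0.0049
[0.013, 0.01, -0.184] 0.0049
[0.015, 0.01, -0.184] 0.0049
```

View pics/j.png

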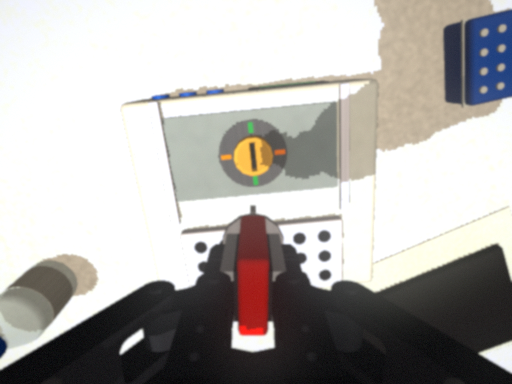

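The stud is locked: slot at 176.7°, green marks at 176.1° (slot at (253,155), in line with the marks at (250,127) and (256,181)). Now back to the stand.

>>> move_arm --increments '[{"grip": 1, "linear": [-0.002, 0.005, -0.185], "twist": 0.005}, {"grip": 1, "linear": [0, 0.005, -0.185], "twist": 0.005}, {"grip": 1, "linear": [0.002, 0.005, -0.185], "twist": 0.005}, {"grip": 1, "linear": [0.004, 0.005, -0.185], "twist": 0.005}, {"grip": 1, "linear": [0.006, 0.005, -0.185], "twist": 0.005}]'

```text
clock: 19.7
eef_pos: [0.5275, -0.0408, 0.1605]
tool_rot: [-0.698, 0.063, -0.082, 0.708]
ft_force: [0.2, -0.4, -0.0]
grip_width: 0.0111
```

>>> move_arm --increments '[{"grip": 1, "linear": [0.008, 0.005, -0.185], "twist": 0.005}, {"grip": 1, "linear": [0.009, 0.005, -0.185], "twist": 0.005}, {"grip": 1, "linear": [0.011, 0.005, -0.184], "twist": 0.005}, {"grip": 1, "linear": [0.013, 0.005, -0.184], "twist": 0.005}, {"grip": 1, "linear": [0.015, 0.005, -0.15], "twist": 0.005}]'

```text
clock: 20.2
eef_pos: [0.4905, -0.2214, 0.1454]
tool_rot: [-0.695, 0.086, -0.095, 0.707]
ft_force: [-0.6, 0.3, -0.9]
grip_width: 0.0113
```

>>> move_arm --increments '[{"grip": 1, "linear": [0, 0, 0], "twist": 0}, {"grip": 1, "linear": [0, 0, 0], "twist": 0}, {"grip": 1, "linear": [0, 0, 0], "twist": 0}, {"grip": 1, "linear": [0, 0, 0], "twist": 0}, {"grip": 1, "linear": [0, 0, 0], "twist": 0}]'

```text
clock: 20.7
eef_pos: [0.4865, -0.2212, 0.1409]
tool_rot: [-0.694, 0.09, -0.093, 0.708]
ft_force: [0.9, -0.4, -0.8]
grip_width: 0.0114
```

```bash
python3 chk.py;  python3 - <<'E'
from h import *
plan([.5072,-.2241,.075],75,5,5)
E
```

```text
20.7 [ 0.4865 -0.2212  0.1409] ang 75.1 y [ 0.007  0.019 -1.   ] F [ 0.9 -0.4 -0.8] Ftool [ 1.   0.8 -0.1] Tq [-0.03 -0.04 -0.03]
from [ 0.4866 -0.2211  0.1409] 75.13 turn -0.13
[0.021, 0.066, 0.001] 0.0002
[0.021, 0.066, 0.001] 0.0002
[0.021, 0.066, 0.001] 0.0002
[0.021, 0.066, 0.001] 0.0002
[0.021, 0.066, 0.001] 0.0002
```

>>> move_arm --increments '[{"grip": 1, "linear": [0.021, 0.066, 0.001], "twist": 0}, {"grip": 1, "linear": [0.021, 0.066, 0.001], "twist": 0}, {"grip": 1, "linear": [0.021, 0.066, 0.001], "twist": 0}, {"grip": 1, "linear": [0.02, 0.06, 0.001], "twist": 0}, {"grip": 1, "linear": [0.015, 0.05, 0], "twist": 0}]'

```text
clock: 21.25
eef_pos: [0.5091, -0.223, 0.0752]
tool_rot: [-0.694, 0.088, -0.093, 0.708]
ft_force: [0.0, -0.4, -0.9]
grip_width: 0.0115
```

>>> move_arm --increments '[{"grip": 1, "linear": [0, 0, 0], "twist": 0}, {"grip": 1, "linear": [0, 0, 0], "twist": 0}, {"grip": 1, "linear": [0, 0, 0], "twist": 0}, {"grip": 1, "linear": [0, 0, 0], "twist": 0}, {"grip": 1, "linear": [0, 0, 0], "twist": 0}]'

```text
clock: 21.75
eef_pos: [0.5083, -0.2228, 0.073]
tool_rot: [-0.694, 0.089, -0.092, 0.708]
ft_force: [-0.2, -0.9, -1.2]
grip_width: 0.0113
```

```bash
python3 chk.py;  python3 - <<'E'
from h import *
plan([.5072,-.2241,.055],75,5,5)
im,d,K,T=cam('wrist'); np.savez('w7',im=im,d=d,K=K,T=T)
cv2.imwrite('pics/k.png',cv2.resize(cv2.convertScaleAbs(im[130:270,165:345],alpha=1.6),None,fx=4,fy=4,interpolation=cv2.INTER_CUBIC))
E
```

```text
21.75 [ 0.5083 -0.2228  0.073 ] ang 75.3 y [ 0.006  0.02  -1.   ] F [-0.2 -0.9 -1.2] Ftool [ 0.1  1.2 -1. ] Tq [-0.07  0.   -0.03]
from [ 0.5083 -0.2228  0.0731] 75.28 turn -0.28
[-0.001, 0.018, -0.002] 0.0005
[-0.001, 0.018, -0.002] 0.0005
[-0.001, 0.018, -0.002] 0.0005
[-0.001, 0.018, -0.002] 0.0005
[-0.001, 0.018, -0.002] 0.0005
```

View pics/k.png

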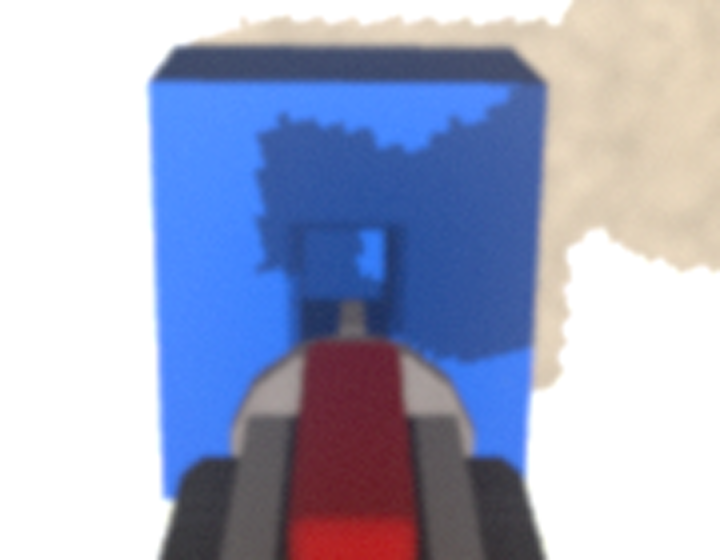

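The crop shows the blade at (352,315) over the pocket mouth, which spans x = 293 to 402 (centre 347). It needs only a slight shift.

>>> move_arm --increments '[{"grip": 1, "linear": [-0.001, 0.016, -0.002], "twist": 0.0005}, {"grip": 1, "linear": [-0.001, 0.018, -0.0015], "twist": 0.0005}, {"grip": 1, "linear": [-0.001, 0.018, -0.0015], "twist": 0.0005}, {"grip": 1, "linear": [-0.001, 0.018, -0.001], "twist": 0.0005}, {"grip": 1, "linear": [-0.001, 0.018, -0.001], "twist": 0}]'

```text
clock: 22.35
eef_pos: [0.5076, -0.224, 0.0551]
tool_rot: [-0.694, 0.09, -0.094, 0.708]
ft_force: [0.1, -0.1, -0.7]
grip_width: 0.0114
```

```bash
python3 chk.py;  python3 - <<'E'
from h import *
plan([.5072,-.2238,.030],75,5,5)
E
```

```text
22.35 [ 0.5076 -0.224   0.0551] ang 75.0 y [ 0.008  0.019 -1.   ] F [ 0.1 -0.1 -0.7] Ftool [ 0.1  0.7 -0.1] Tq [-0.03  0.    0.05]
from [ 0.507  -0.2237  0.0544] 75.03 turn -0.03
[0.0, 0.024, -0.0] 0.0
[0.0, 0.024, -0.0] 0.0
[0.0, 0.024, -0.0] 0.0
[0.0, 0.024, -0.0] 0.0
[0.0, 0.024, -0.0] 0.0
```

>>> move_arm --increments '[{"grip": 1, "linear": [0, 0.022, -0.0005], "twist": 0}, {"grip": 1, "linear": [0, 0.022, -0.0005], "twist": 0}, {"grip": 1, "linear": [0, 0.022, -0.0005], "twist": 0}, {"grip": 1, "linear": [0, 0.022, -0.0005], "twist": 0}, {"grip": 1, "linear": [0, 0.022, 0], "twist": 0}]'

```text
clock: 22.9
eef_pos: [0.5072, -0.2238, 0.0305]
tool_rot: [-0.694, 0.091, -0.094, 0.708]
ft_force: [0.4, 0.3, -0.9]
grip_width: 0.0109
```

```bash
python3 chk.py;  python3 - <<'E'
from h import *
plan([.5072,-.2240,.0208],75,5,5)
E
```

```text
22.9 [ 0.5072 -0.2238  0.0305] ang 75.0 y [ 0.007  0.019 -1.   ] F [ 0.4  0.3 -0.9] Ftool [0.3 0.9 0.4] Tq [-0.02  0.04  0.01]
from [ 0.5066 -0.2235  0.0297] 75.03 turn -0.03
[0.001, 0.009, -0.001] 0.0
[0.001, 0.009, -0.001] 0.0
[0.001, 0.009, -0.001] 0.0
[0.001, 0.009, -0.001] 0.0
[0.001, 0.009, -0.001] 0.0
```

>>> move_arm --increments '[{"grip": 1, "linear": [0, 0.009, -0.001], "twist": 0}, {"grip": 1, "linear": [0, 0.009, -0.001], "twist": 0}, {"grip": 1, "linear": [0, 0.008, 0], "twist": 0}, {"grip": 1, "linear": [0, 0.008, 0], "twist": 0}, {"grip": 1, "linear": [0, 0.008, 0], "twist": 0}]'

```text
clock: 23.45
eef_pos: [0.5068, -0.2238, 0.0208]
tool_rot: [-0.694, 0.091, -0.093, 0.708]
ft_force: [-1.0, 2.0, 8.5]
grip_width: 0.0115
```

```bash
python3 chk.py
```

```text
23.45 [ 0.5068 -0.2238  0.0208] ang 75.0 y [ 0.006  0.02  -1.   ] F [-1.   2.   8.5] Ftool [-1.4 -8.5  1.9] Tq [0.14 0.2  0.03]
```

Seated (z=0.0208, same as at the grasp; contact felt). Releasing and retreating.

>>> move_arm --increments '[{"grip": 1, "linear": [0, 0, 0], "twist": 0}, {"grip": 0.75, "linear": [0, 0, 0], "twist": 0}, {"grip": 0.6, "linear": [0, 0, 0], "twist": 0}, {"grip": 0.3, "linear": [0, 0, 0], "twist": 0}, {"grip": 0, "linear": [0, 0, 0], "twist": 0}]'

```text
clock: 24.0
eef_pos: [0.5075, -0.2241, 0.0216]
tool_rot: [-0.694, 0.09, -0.094, 0.708]
ft_force: [-0.1, -0.4, -0.2]
grip_width: 0.0619
```

>>> move_arm --increments '[{"grip": 0, "linear": [0, 0, 0], "twist": 0}, {"grip": 0, "linear": [0, 0, 0], "twist": 0}, {"grip": 0, "linear": [0, 0, 0], "twist": 0}, {"grip": 0, "linear": [0, -0.03, 0], "twist": 0}, {"grip": 0, "linear": [0, -0.05, 0], "twist": 0}]'

```text
clock: 24.5
eef_pos: [0.5063, -0.2239, 0.0371]
tool_rot: [-0.694, 0.091, -0.093, 0.708]
ft_force: [-0.0, 0.4, 0.2]
grip_width: 0.0855
```

>>> move_arm --increments '[{"grip": 0, "linear": [0, -0.15, 0], "twist": 0}, {"grip": 0, "linear": [0, -0.18, 0], "twist": 0}, {"grip": 0, "linear": [0.1, -0.18, 0], "twist": 0}, {"grip": 0, "linear": [0.1, -0.18, 0], "twist": 0}, {"grip": 0, "linear": [0, 0, 0], "twist": 0}]'

```text
clock: 25.0
eef_pos: [0.5445, -0.2373, 0.1849]
tool_rot: [-0.694, 0.091, -0.094, 0.708]
ft_force: [0.8, -0.3, -0.3]
grip_width: 0.0854
```

```bash
python3 - <<'E'
from h import *
st(); ims=[]
im,d,K,T=cam('wrist'); ims.append(cv2.convertScaleAbs(im,alpha=1.4))
P=cloud(d,K,T); H,S,V=cv2.split(cv2.cvtColor(im,cv2.COLOR_BGR2HSV))
m=((H<8)|(H>172))&(S>120)&(P[...,2]>.088)&(P[...,2]<.105); v,u=np.nonzero(m)
print(m.sum(),np.median(P[m],0),cv2.minAreaRect((ray(K,T,np.c_[u,v],.093)[:,:2]*1000).astype(np.float32)))
im,d,K,T=cam('scene'); ims.append(im)
D=np.load('scene.npz'); df=cv2.absdiff(im,D['im']).max(2); df[:90]=0
print([ (s[:4].tolist(),int(s[4])) for s in cv2.connectedComponentsWithStats((df>45).astype(np.uint8))[2][1:] if s[4]>12])
cv2.imwrite('pics/l.png',cv2.resize(np.hstack(ims),(800,300)))
E
```

```text
clock 25.0
eef_pos [ 0.5445 -0.2373  0.1849]
tool_rot [-0.6939  0.0907 -0.0938  0.7082]
ft_force [ 0.8375 -0.3317 -0.2723]
ft_torque [-0.0312  0.0099  0.05  ]
grip_width 0.0854
joint_pos [-0.4227  0.4361  0.2521  1.3885  0.0206 -0.1611]
[[ 0.966  0.007  0.259]
 [-0.259  0.02   0.966]
 [ 0.002 -1.     0.021]]
523 [ 0.50398343 -0.22447567  0.09419899] ((505.2507019042969, -224.67799377441406), (10.773334503173828, 32.16875076293945), 75.38790130615234)
[([13, 90, 132, 121], 6429), ([157, 90, 86, 151], 5767), ([100, 96, 80, 44], 1170), ([6, 147, 64, 44], 907), ([129, 222, 4, 5], 15)]
```

View pics/l.png

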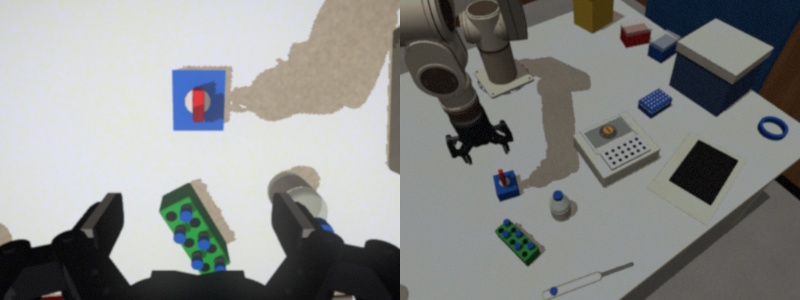

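The key is back upright in the stand: wrist view (198,105), top at z=0.094, 75.4°, as at the start. The rack, bottle and tip box are unmoved, and the arm is clear.

```bash
python3 -c "
from workcell import bot
print(bot.job_done())"
```

```text
the job is handed in; nothing more can be done
None
```

The service cover is fastened and the key is back upright in its stand; I handed the job in at 25 s of the 72 s allowed.

**What I did:** I gripped the key on a second try, lined the blade up with the slot by the wrist camera and felt it enter. I then pressed the stud to its stop, turned it clockwise about 82°, let it up and put the key back. The first grasp closed on nothing, because the real fingertips sit about 35 mm behind the reported TCP; nothing was touched.

**Last checks:**
- **Stud:** the slot is at 176.7° and the green marks at 176.1°. The top is at 84.7 mm (86.1 mm raised, 79.6 mm pressed), so it sits about 2 mm down, as a caught stud should.
- **Forces:** the highest contact force I read was about 13 N, when the stud met its stop; this was sampled at the end of each step, not continuously.
- **Key:** its top is at z = 0.094 m and its angle 75.4°, matching the start within about 2 mm.
- **Neighbours:** the before-and-after pictures show no change at the tube rack, bottle or tip box. The arm was clear of everything at hand-in.

**What disagreed:** the tool tilted up to about 2.5° during the turn. The wrist camera's sideways reading of the held key also changed by about 1.5 mm between views. Neither affected the result.

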